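# Sort the washed baking tools into their trays at the griddle-cake stall

### The arm

A 6-joint arm with a two-finger parallel gripper is mounted at the origin on the work surface. World frame = base frame: x ahead of the robot, y to its left, z up, the work surface at z = 0. Lengths are in m, angles in degrees, forces in N, time in s.
With the tool pointing down it reaches from about 0.375 to 0.9 m from the base axis. Payload 3.1 kg.
Tool frame: the origin (TCP) lies midway between the tips of the shut fingers; the grasp point (between the pads) lies 19 mm behind it; x points along the fingers, z is the direction in which the jaws open and shut, and the axes are right-handed (so a half turn about x gives the same grasp; the last joint's range is limited). The gripper opens to 87 mm and grips with 3 to 60 N. Pads are 19 mm wide; open, the fingers measure 117 mm over their backs; the gripper's body (75 mm by 190 mm) begins 51 mm behind the grasp point.
Start: joints at [-77.951, 30.224, 82.088, -0, 67.689, -10.227], TCP at [0.237, -0.578, 0.202] pointing down, gripper open.
Joint ranges: [-176.69, 176.69], [-43.24, 126.21], [12.49, 139.97], [-82, 262], [0, 151.66], [-163.58, 163.58]. Speed limits (degrees/s): [159.86, 159.86, 180, 180, 180, 180].

### API

Orientations are given as a 3x3 rotation matrix whose columns are the frame's x, y, z axes.
In Python, from rig import * gives the robot as it stands.
- The arm moves only by the tool play_rows, never from a script. Its argument "rows" is a list that holds one entry, the list of rows, each a list of 7 numbers: the shift along the tool's x, y, z in m, then the turn, a rotation vector about the tool's x, y, z in degrees, then the finger opening in m, from 0 to 0.087. A call has 1 to 12 rows; each row is the pose to reach, as a shift and turn from the pose commanded when the call began, along the tool's axes at that moment; what a row does not reach only later rows make up. A row lasts 1/10 s, in which the tool goes at most 50 mm and 8.59 degrees, less where a joint would pass 70% of its speed; a pose out of reach is approached as far as the arm can. A call with a gripper value outside its range is refused whole. The fingers move at their own pace and stop on an object; the grip force is fixed at half the most. Time passes only in rows, so rows that repeat a pose let the fingers close. It gives the time, the measured TCP pose, the force and the opening at its end, in the units of the state.
- read_state(): the state, without advancing time (a new reading comes with each control period).
- capture(name): name is "scene" or "top"; returns a dict with "pixels" (400x640x3 uint8, red, green, blue), "intrinsics" (3x3 intrinsics, pixels), "rvec" (rotation vector, rad) and "tvec" (3), from world to camera coordinates, as OpenCV has them. Camera axes: x right, y down, z forward; pixel columns grow to the right and rows downward; lengths in m; the calibration is good to about 2 mm. A picture is of the moment at which its call begins. There is no depth.
- hand_in(): hands the job in, once; it reports no verdict.
Trained networks look in the newest picture that a camera, given by its name, has taken for a name from the list of things; names that differ only in an ending like _2 or _b are one class to them, and where a whole thing is asked for, a point or a joint stands for the part that bears it (a point fixed in the world has none). Each returns a list of dicts, best first, with "p" (0 to 1); they miss things now and then, are a little off and sometimes report something else, mostly with a low value. They report only what shows in the picture. A call takes as long as a camera call. They do not tell look-alikes from the thing itself.
- trace(camera, target): "mask" (400x640 bool, what is visible of it) and "at" ([column, row] in pixels, amid what is visible of it).
The state is a dict: "time_s": time; "joint_positions": joint angles; "qvel": joint speeds; "tau": joint torques, N m; "position": TCP position; "tcp_rot": TCP orientation; "force": force on the tool from outside, world axes, zero at the start; "moment": the same for the moment, N m; "opening": opening from 0.0 (shut) to 1.0 (fully open).
Only numpy, scipy, OpenCV 4.12 (cv2) and the standard library are available. Lean on these libraries where they do the work, as an engineer would, in place of code of your own. Each camera call takes 0.05 s, during which the arm holds its last target.

### The job

The stall's small tools have come back from washing in a muddle: sort them into their trays. Stand both steel baking rings flat on the floor of the square tray, side by side; stand both wooden tampers upright on the floor of the round pan; and lay the scraper flat inside the oblong tray. Set each one down rather than dropping it, and leave the sugar shaker and the closed tin standing where they are.

Things in the scene. Friction and masses are not known exactly. Their poses are not given: they have to be found in the camera images.
- ring_1: plain stainless baking ring, an upright open tube: outer diameter 56 mm, wall 4 mm, 35 mm high, 70 g. Stands on the counter. Origin: centre of its underside, z up along its axis. One of two alike
- ring_2: plain stainless baking ring, an upright open tube: outer diameter 56 mm, wall 4 mm, 35 mm high, 70 g. Stands on the counter. Origin: centre of its underside, z up along its axis. One of two alike
- tamper_1: short wooden tamper, a solid beech cylinder standing on end: diameter 36 mm, 85 mm high, with a darker band near the top, 75 g. Origin: centre of its foot, z up along its axis. One of two alike
- tamper_2: short wooden tamper, a solid beech cylinder standing on end: diameter 36 mm, 85 mm high, with a darker band near the top, 75 g. Origin: centre of its foot, z up along its axis. One of two alike
- scraper: griddle scraper lying flat on the counter, 140 mm long, 120 g: a dark wooden handle 90 x 22 mm and 20 mm high, and a flat steel blade 60 mm wide and 4 mm thick at half the handle's height. Origin: halfway along its length, at the underside of the handle; x points along it to the blade. The handle runs from x = -70 to +20 mm, the blade's edge is at x = +70 mm; the centre of mass is near x = -10 mm, a good place to grip across the handle (y)
- square_tray: square dark steel tray fixed to the counter, 170 x 170 mm outside, walls 4 mm thick and 16 mm high, floor 4 mm thick (inside 162 x 162 mm): the place for the two baking rings. Origin: centre of its underside, on the counter; x and y along its sides
- round_pan: round dark steel pan fixed to the counter, 158 mm across outside, wall 4 mm thick and 16 mm high, floor 4 mm thick (150 mm across inside): the place for the two tampers. Origin: centre of its underside, on the counter; z up
- long_tray: oblong dark steel tray fixed to the counter, 208 x 108 mm outside, walls 4 mm thick and 16 mm high, floor 4 mm thick (inside 200 x 100 mm): the place for the scraper. Origin: centre of its underside, on the counter; x along its long side
- shaker: bystander: closed stainless sugar shaker with a domed top, diameter 54 mm, 75 mm high, 220 g, standing loose among the tools; not to be moved. Origin: centre of its underside
- tin: bystander: closed round brass-coloured metal tin, diameter 66 mm, 60 mm high, 350 g, standing loose in front of the griddle, which fills the far side of the counter (from x = 0.87 m on, 165 mm high); not to be moved. Origin: centre of its underside
Not all that is in view belongs to the job. What is shaped like the tamper_1 but purple is not meant.

How it is judged (in metres and radians):
At the end, for the whole second after the job is handed in: Rings within 58 mm of the square tray's centre each way, tampers within 62 mm of the round pan's, scraper within 40 mm along and 30 mm across of the oblong tray's; each on the tray floor (underside under 10 mm up), tilt under 0.1 rad (scraper 0.06), released and at rest (x of ring_1 in the frame of square_tray between -0.058 and 0.058 m and y of ring_1 in the frame of square_tray between -0.058 and 0.058 m and z of each of ring_1, ring_2 in the frame of square_tray below 0.01 m and angle between each of ring_1, ring_2, tamper_1, tamper_2's own z axis and vertical below 0.1 rad and x of ring_2 in the frame of square_tray between -0.058 and 0.058 m and y of ring_2 in the frame of square_tray between -0.058 and 0.058 m and horizontal distance between each of tamper_1, tamper_2 and round_pan below 0.062 m and z of each of tamper_1, tamper_2 in the frame of round_pan below 0.01 m and x of scraper in the frame of long_tray between -0.04 and 0.04 m and y of scraper in the frame of long_tray between -0.03 and 0.03 m and z of scraper in the frame of long_tray below 0.01 m and angle between scraper's own z axis and vertical below 0.06 rad and linear speed of each of ring_1, ring_2, tamper_1, tamper_2, scraper below 0.02 m/s and angular speed of each of ring_1, ring_2, tamper_1, tamper_2, scraper below 0.2 rad/s); the robot touches nothing.
It fails at once if the sugar shaker is shoved more than 30 mm from its place or tipped (distance of shaker from where it was at the start of the episode above 0.03 m or angle between shaker's own z axis and vertical above 0.4 rad).
It fails at once if the closed tin is shoved more than 30 mm from its place or tipped (distance of tin from where it was at the start of the episode above 0.03 m or angle between tin's own z axis and vertical above 0.4 rad).
It fails at once if a tool is dropped or thrown: it moves faster than 0.8 m/s less than 60 mm above the counter ((linear speed of ring_1 above 0.8 m/s and height (world z) of ring_1 below 0.06 m) or (linear speed of ring_2 above 0.8 m/s and height (world z) of ring_2 below 0.06 m) or (linear speed of tamper_1 above 0.8 m/s and height (world z) of tamper_1 below 0.06 m) or (linear speed of tamper_2 above 0.8 m/s and height (world z) of tamper_2 below 0.06 m) or (linear speed of scraper above 0.8 m/s and height (world z) of scraper below 0.06 m)).
It also fails if it takes over 128 s, if anything falls off the work surface, if the arm or the gripper's body presses on something with over 40 N, if the wrist force passes 120 N, or if a joint passes its speed limit or range.

## Working session

There is one attempt and no reset: what is moved stays moved. The work goes in short steps, Python scripts to look and compute and a tool call to move; the robot and the scene stay as the last step left them, time stands still between calls to the robot, and variables do not carry over. Pictures are saved under pics/ and viewed, and the job is handed in when it is done.

Besides the shell and the picture viewer there is one more tool, called after ">>>" by a JSON object that holds its "name" and its "arguments". play_rows: Moves the arm, as the interface text tells. Its arguments: {"type":"object","properties":{"rows":{"type":"array"}},"required":["rows"]}

```bash
ls; mkdir -p pics
cat > h.py <<'E'
from rig import *
import numpy as np, cv2
def snap(n,f):
    c=capture(n); cv2.imwrite('pics/'+f,c['pixels'][:,:,::-1]); return c
def ray(c,uv):
    R=cv2.Rodrigues(np.array(c['rvec'],float))[0]; t=np.array(c['tvec'],float).ravel()
    K=np.array(c['intrinsics'],float)
    d=R.T@np.linalg.solve(K,[uv[0],uv[1],1.]); return -R.T@t,d/np.linalg.norm(d)
def atz(c,uv,z):
    o,d=ray(c,uv); return o+d*(z-o[2])/d[2]
def tri(rs):
    A=np.zeros((3,3));b=np.zeros(3)
    for o,d in rs:
        P=np.eye(3)-np.outer(d,d);A+=P;b+=P@o
    x=np.linalg.solve(A,b); return x,[np.linalg.norm((np.eye(3)-np.outer(d,d))@(x-o)) for o,d in rs]
def proj(c,X):
    return cv2.projectPoints(np.array(X,float).reshape(-1,3),np.array(c['rvec'],float),np.array(c['tvec'],float),np.array(c['intrinsics'],float),None)[0].reshape(-1,2)
E
python3 - <<'E'
from h import *
import pickle
s=read_state();print(s)
C={}
for n in('scene','top'):
    C[n]=snap(n,n+'0.png');print(n,C[n]['intrinsics'],ray(C[n],(320,200)))
    C[n]['tr']={}
    for t in 'ring_1 tamper_1 scraper square_tray round_pan long_tray shaker tin'.split():
        r=trace(n,t);C[n]['tr'][t]=r
        print(n,t,[(round(x['p'],2),np.round(x['at'],1).tolist(),int(x['mask'].sum())) for x in r])
pickle.dump(C,open('C.pkl','wb'))
E
```

```text
pics
{'time_s': 0.0, 'joint_positions': array([-7.79491630e+01,  3.02790724e+01,  8.21580398e+01, -3.92045583e-04,
        6.76890544e+01, -1.02279328e+01]), 'qvel': array([0.01737347, 0.05053008, 0.07528973, 0.05851094, 0.02008496,
       0.00028652]), 'tau': array([-7.75077369e-04, -4.40044820e+01, -1.76592654e+01,  6.32943562e-02,
        5.84096066e-02, -1.72167606e-04]), 'position': array([ 0.23679661, -0.57754868,  0.20146137]), 'tcp_rot': array([[-4.65927715e-04,  9.25349360e-01,  3.79115214e-01],
       [ 2.15217357e-03,  3.79115305e-01, -9.25346937e-01],
       [-9.99997576e-01,  3.84776960e-04, -2.16815277e-03]]), 'force': array([ 0.53182239,  0.21582448, -0.83303818]), 'moment': array([-0.00292117,  0.00015316,  0.00755823]), 'opening': 1.0029313716575254}
scene [[440.70467314   0.         318.41288888]
 [  0.         440.70467314 199.07587301]
 [  0.           0.           1.        ]] (array([ 1.23010408, -0.04955431,  1.0134365 ]), array([-0.53316208,  0.05720101, -0.84407716]))
scene ring_1 [(0.87, [333.6, 155.1], 294), (0.51, [247.7, 161.8], 332)]
scene tamper_1 [(0.9
[... 416 characters left out ...]
282.0, 266.3], 540)]
top [[453.75395239   0.         320.73549323]
 [  0.         453.75395239 205.71350181]
 [  0.           0.           1.        ]] (array([0.50287892, 0.01050136, 1.30314656]), array([ 0.08012892,  0.00427185, -0.99677535]))
top ring_1 [(0.58, [399.9, 255.4], 41)]
top tamper_1 [(0.75, [407.1, 193.8], 212), (0.7, [379.0, 221.1], 155), (0.63, [345.9, 251.6], 167), (0.59, [340.3, 286.6], 185)]
top scraper [(0.94, [248.2, 177.4], 513)]
top square_tray [(0.93, [189.5, 239.9], 3665), (0.26, [303.3, 271.4], 64)]
top round_pan [(0.66, [459.0, 235.4], 2483)]
top long_tray [(0.97, [328.7, 200.4], 2778)]
top shaker [(0.54, [255.0, 257.1], 338)]
top tin [(0.62, [353.4, 133.1], 489)]
```

Run:
```python
import cv2
for n in('scene0','top0'):
    i=cv2.imread(f'pics/{n}.png')
    cv2.imwrite(f'pics/{n}z.png',cv2.resize(i[90:320,120:520] ,(800,460),interpolation=cv2.INTER_CUBIC))
```

```text
(no output)
```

View pics/scene0.png

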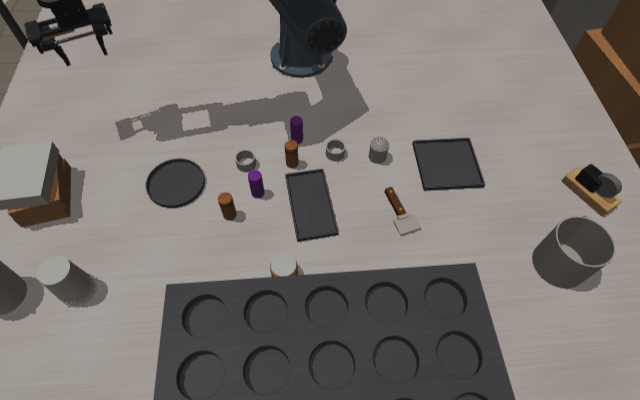

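View pics/top0.png

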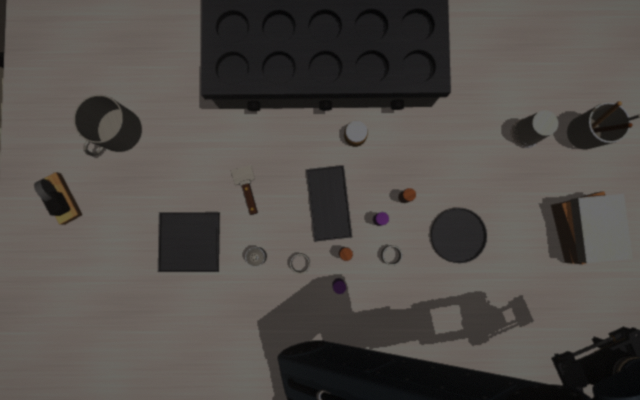

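```bash
sleep 1
```

```text
(no output)
```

View pics/scene0z.png

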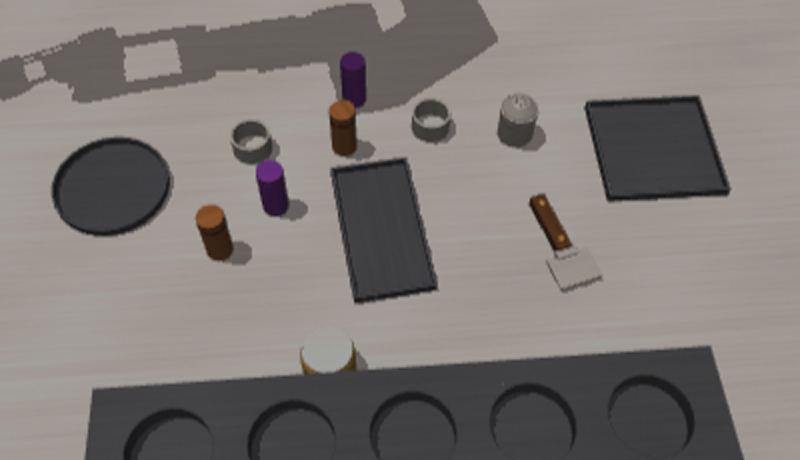

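View pics/top0z.png

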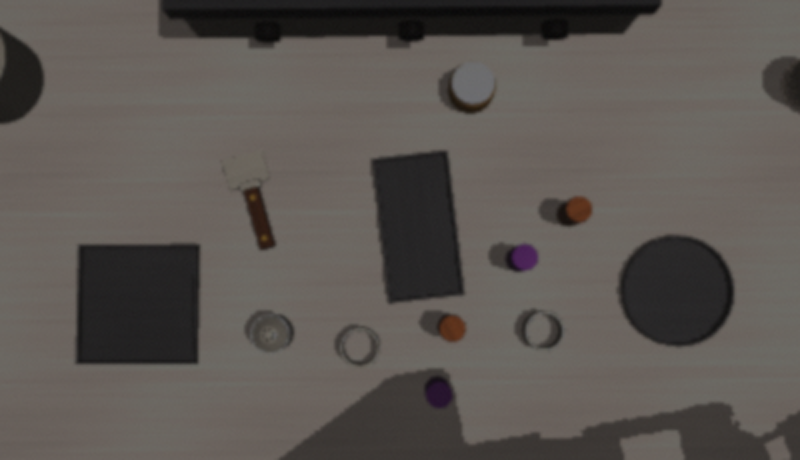

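Top view: rings at about (299,262) and (390,254), brown tampers at (407,194) and (346,252). The purple look-alikes are at (381,219) and (339,287), and the shaker is at (255,257). Next I'll fit models to both views.

```bash
cat > fit.py <<'E'
from h import *
from scipy.optimize import least_squares
def cyl(x,y,z0,r,h,n=48):
    a=np.linspace(0,2*np.pi,n,endpoint=False);c=np.c_[x+r*np.cos(a),y+r*np.sin(a)]
    return np.vstack([np.c_[c,np.full(n,z0)],np.c_[c,np.full(n,z0+h)]])
def bb(P): # extents along 8 directions
    a=np.arange(8)*np.pi/8; D=np.c_[np.cos(a),np.sin(a)]; q=P@D.T
    return np.r_[q.max(0),q.min(0)]
def mbb(m):
    v,u=np.nonzero(m); P=np.vstack([np.c_[u+dx,v+dy] for dx in(-.35,.35) for dy in(-.35,.35)]).astype(float); return bb(P)
def fit(views,r,h,x0,fixz=False):
    def res(p):
        z=0 if fixz else p[2]
        return np.concatenate([(bb(proj(c,cyl(p[0],p[1],z,r,h)))-b) for c,b in views])
    s=least_squares(res,list(x0)+[0.0],loss='soft_l1'); return s.x, np.sqrt((s.fun**2).mean()), s
E
python3 - <<'E'
from fit import *
import pickle
C=pickle.load(open('C.pkl','rb'));S,T=C['scene'],C['top']
def near(c,t,uv):
    return min(c['tr'][t],key=lambda r:np.hypot(*(np.array(r['at'])-uv)))
for nm,t,su,tu,r,h in [('tampA','tamper_1',(227,203),(407,194),.018,.085),('tampB','tamper_1',(290,156),(346,252),.018,.085),('tin','tin',(282,266),(353,133),.033,.06),('shaker','shaker',(376,151),(255,257),.027,.075),('purA','tamper_1',(256,181),(379,221),.018,.085),('purB','tamper_1',(294,132),(340,286),.018,.085)]:
    a=near(S,t,su);b=near(T,t,tu)
    x,e=tri([ray(S,a['at']),ray(T,b['at'])])
    vs=[(S,mbb(a['mask'])),(T,mbb(b['mask']))]
    print(nm,'tri',x.round(3),np.round(e,4)); 
    if nm=='tin': vs=vs[1:]
    p,rms,_=fit(vs,r,h,x[:2],nm=='tin');print('   fit',p.round(4),rms.round(2))
    for v in vs: print('     one view',fit([v],r,h,x[:2],True)[0][:2].round(4))
# rings
for nm,su,tu in[('ringA',(333.6,155),(299,262)),('ringB',(247.7,161),(390,254))]:
    a=near(S,'ring_1',su); print(nm,'scene fit',fit([(S,mbb(a['mask']))],.028,.035,atz(S,su,.017)[:2],True)[:2], 'tri',tri([ray(S,su),ray(T,tu)]))
for t,z in(('square_tray',.016),('round_pan',.016),('long_tray',.016)):
    for n,c in C.items():
        m=c['tr'][t][0]['mask'].astype(np.uint8);ct=max(cv2.findContours(m,0,1)[0],key=len)[:,0,:]
        if n=='top' or 1:
            P=np.array([atz(c,u,z)[:2] for u in ct])*1000
            print(t,n,cv2.minAreaRect(P.astype(np.float32)))
    print(' tri',tri([ray(c,c['tr'][t][0]['at']) for c in C.values()]))
i=cv2.imread('pics/top0.png')
cr=[i[240:280,280:320],i[235:275,370:410],i[160:220,225:285]]
o=np.hstack([cv2.resize(x,(400,400),interpolation=cv2.INTER_NEAREST) for x in cr[:2]]);cv2.imwrite('pics/rz.png',cv2.convertScaleAbs(o,alpha=1.7))
E
```

```text
tampA tri [ 0.618 -0.227  0.058] [0.0027 0.0027]
   fit [ 0.6158 -0.2259 -0.0067] 0.35
     one view [ 0.6199 -0.2249]
     one view [ 0.6152 -0.2244]
tampB tri [ 0.46  -0.055  0.033] [0.0003 0.0003]
   fit [ 0.4559 -0.0518 -0.0084] 0.49
     one view [ 0.4624 -0.0521]
     one view [ 0.4564 -0.0511]
tin tri [ 0.794 -0.085  0.036] [0.0047 0.0047]
   fit [ 0.7936 -0.0847  0.    ] 0.61
     one view [ 0.7936 -0.0847]
shaker tri [0.446 0.197 0.018] [0.0031 0.0031]
   fit [ 0.4488  0.1983 -0.0149] 0.88
     one view [0.4589 0.1951]
     one view [0.4497 0.196 ]
purA tri [ 0.544 -0.149  0.042] [0.0011 0.0011]
   fit [ 0.5512 -0.1514 -0.0063] 0.7
     one view [ 0.5549 -0.1506]
     one view [ 0.5513 -0.1506]
purB tri [ 0.363 -0.038  0.024] [0.0005 0.0005]
   fit [ 0.3682 -0.0325 -0.0035] 0.49
     one view [ 0.3713 -0.0319]
     one view [ 0.3686 -0.0329]
ringA scene fit (array([0.43502683, 0.07360074, 0.        ]), np.float64(0.577275817152961)) tri (array([ 0.42975035,  0.07535708, -0.0106651 ]), [np.float64(0.0026767162260161125), np.float64(0.00267671622601607)])
ringB scene fit (arra
[... 582 characters left out ...]
514.1692504882812, -372.9507141113281), (166.36854553222656, 156.6746826171875), 5.6704630851745605)
round_pan top ((503.9161682128906, -374.17755126953125), (154.75619506835938, 158.35768127441406), 12.707947731018066)
 tri (array([ 0.50269654, -0.38053601,  0.00942541]), [np.float64(0.0022430022890144083), np.float64(0.002243002289014469)])
long_tray scene ((606.5693969726562, -7.4725494384765625), (222.92893981933594, 114.28758239746094), 5.209643363952637)
long_tray top ((599.27734375, -8.788200378417969), (208.7113494873047, 112.03302764892578), 7.304532051086426)
 tri (array([ 0.60631385, -0.00493598,  0.00392317]), [np.float64(0.0039865395919803205), np.float64(0.003986539591980323)])
```

View pics/rz.png

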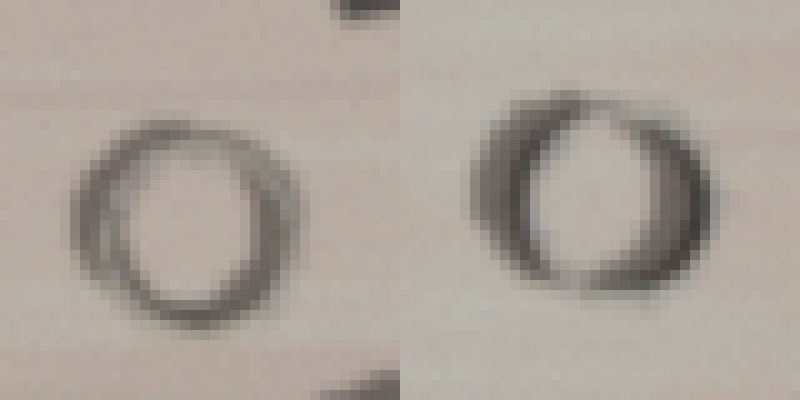

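Ring B sits at about (390,254) and ring A at about (299,262). Scene and top differ by about 5 mm in x. I'll fit the scraper, then use the gripper's known pose to settle the offset.

Run:
```python
from fit import *
import pickle
C=pickle.load(open('C.pkl','rb'))
# joint fit with ring bbox in top by dark/contrast pick from zoom: ring A x 287.3..309.7 (outline), y 252..273 ; ringB x 377..401.3,y 244..265
S,T=C['scene'],C['top']
for nm,(x0,x1,y0,y1),g in[('A',(287.2,309.6,252,272.8),(.433,.075)),('B',(376.9,401,244,264.8),(.453,-.18))]:
    b=np.array([x0,x1,y0,y1])-.5
    def res(p):
        P=proj(T,cyl(p[0],p[1],0,.028,.035)); return np.r_[P[:,0].min(),P[:,0].max(),P[:,1].min(),P[:,1].max()]-b
    s=least_squares(res,g);print('ring',nm,'top',s.x.round(4),s.fun.round(2))
for n,c in C.items():
    m=c['tr']['scraper'][0]['mask'];v,u=np.nonzero(m);px=c['pixels'][v,u].astype(int)
    h=(px[:,0]-px[:,2])>25
    ux,vx=u[h],v[h]; P=np.array([atz(c,q,.02)[:2] for q in zip(ux,vx)]);B=np.array([atz(c,q,.012)[:2] for q in zip(u[~h],v[~h])])
    mu=P.mean(0);w,V=np.linalg.eigh(np.cov(P.T));d=V[:,1]; d=d*np.sign(d@(B.mean(0)-mu))
    t=(P-mu)@d; tb=(B-mu)@d
    print(n,'handle mid',mu.round(4),'len',np.ptp(t).round(3),'yaw',np.degrees(np.arctan2(d[1],d[0])).round(1),'blade end',tb.max().round(3),'n',h.sum(),(~h).sum(),'tip/end',(mu+d*t.min()).round(3),(mu+d*tb.max()).round(3))
```

```text
ring A top [0.4323 0.0793] [ 0.92 -0.94  0.05 -0.05]
ring B top [ 0.4526 -0.1753] [ 1.22 -1.19  0.18 -0.17]
scene handle mid [0.62   0.2174] len 0.083 yaw 15.8 blade end 0.093 n 198 391 tip/end [0.579 0.206] [0.71  0.243]
top handle mid [0.6131 0.2164] len 0.079 yaw 16.4 blade end 0.094 n 105 408 tip/end [0.575 0.205] [0.703 0.243]
```

>>> {"name": "play_rows", "arguments": {"rows": [[[0,0,0,0,0,0,0.087]]]}}

```text
time_s: 1.0
position: [0.2369, -0.5783, 0.2025]
tcp_rot: [[-0.0, 0.925, 0.379], [0.0, 0.379, -0.925], [-1.0, 0.0, -0.0]]
force: [-0.5, 0.3, 0.3]
opening: 1.002
```

>>> {"name": "play_rows", "arguments": {"rows": [[[0.02,0.485,-0.183,0,0,0,0.087],[0.02,0.485,-0.183,0,0,0,0.087],[0.02,0.485,-0.183,0,0,0,0.087],[0.02,0.485,-0.183,0,0,0,0.087],[0.02,0.485,-0.183,0,0,0,0.087],[0.02,0.485,-0.183,0,0,0,0.087],[0.02,0.485,-0.183,0,0,0,0.087],[0.02,0.485,-0.183,0,0,0,0.087],[0.02,0.485,-0.183,0,0,0,0.087],[0.02,0.485,-0.183,0,0,0,0.087],[0.08,0.485,-0.183,0,0,0,0.087],[0.08,0.485,-0.183,0,0,0,0.087]]]}}

```text
time_s: 2.2
position: [0.6152, -0.2214, 0.1185]
tcp_rot: [[-0.006, 0.924, 0.383], [0.004, 0.383, -0.924], [-1.0, -0.004, -0.006]]
force: [-1.0, 1.0, -0.9]
opening: 0.997
```

Run:
```python
from h import *
s=read_state();p=np.array(s['position']);R=s['tcp_rot'];print(s['time_s'],p,s['qvel'].round(2))
o=[]
for n in('scene','top'):
    c=snap(n,n+'1.png'); im=c['pixels'][:,:,::-1].copy()
    pts=proj(c,[p,p+R[:,2]*.0435,p-R[:,2]*.0435])
    u,v=pts[0].astype(int); print(n,pts.round(1))
    im=im[v-50:v+50,u-50:u+50];im=cv2.resize(im,(400,400),interpolation=cv2.INTER_CUBIC)
    for q in pts: cv2.drawMarker(im,tuple(int(x) for x in (q+.5-[u-50,v-50])*4),(0,255,0),0,10)
    o.append(cv2.convertScaleAbs(im,alpha=1.5))
cv2.imwrite('pics/g1.png',np.hstack(o))
```

```text
2.2 [ 0.61520376 -0.22137678  0.1184557 ] [  0.64   8.54   2.79  -1.23 -10.21   2.62]
scene [[223.3 188.7]
 [206.3 195.4]
 [240.  182. ]]
top [[410.4 192.7]
 [425.6 186.3]
 [395.2 199.2]]
```

View pics/g1.png

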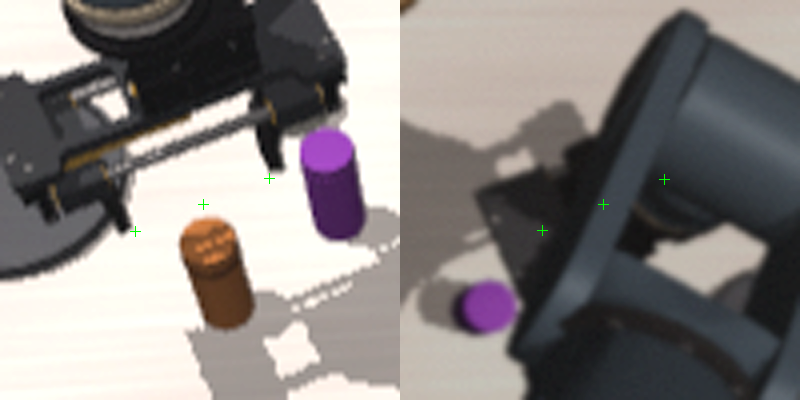

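View pics/scene1.png

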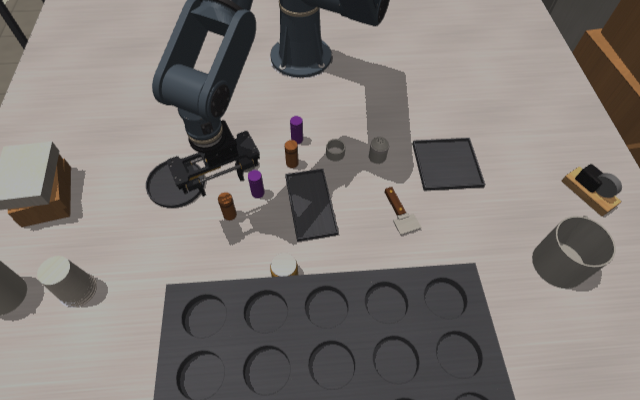

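>>> {"name": "play_rows", "arguments": {"rows": [[[0,0,0,0,0,0,0.087],[0,0,0,0,0,0,0.087],[0,0,0,0,0,0,0.087]]]}}

```text
time_s: 2.6
position: [0.6167, -0.2269, 0.1244]
tcp_rot: [[0.003, 0.926, 0.377], [-0.002, 0.377, -0.926], [-1.0, 0.002, 0.003]]
force: [0.9, -0.6, 1.0]
opening: 0.996
```

```bash
cat > look.py <<'E'
from h import *
import sys
def look(f,names=('scene',),W=60,S=7,extra=[]):
    s=read_state();p=np.array(s['position']);R=s['tcp_rot'];print(s['time_s'],p.round(4),'F',s['force'].round(1),'op',round(s['opening']*.087,4))
    o=[]
    for n in names:
        c=capture(n); im=c['pixels'][:,:,::-1].copy()
        w=s['opening']*.0435
        pts=proj(c,[p,p+R[:,2]*w,p-R[:,2]*w]+list(extra))
        u,v=np.clip(pts[0].astype(int),W//2,600)
        v=min(v,399-W//2)
        im=im[v-W//2:v+W//2,u-W//2:u+W//2];im=cv2.resize(im,(W*S,W*S),interpolation=cv2.INTER_CUBIC)
        for k,q in enumerate(pts): cv2.drawMarker(im,tuple(int(x) for x in (q+.5-[u-W//2,v-W//2])*S),(0,255,0) if k<3 else (0,0,255),0,12)
        o.append(cv2.convertScaleAbs(im,alpha=1.3))
    cv2.imwrite('pics/'+f,np.hstack(o))
E
python3 - <<'E'
from look import *
look('g2.png',extra=[(.617,-.225,.085),(.617,-.225,0)])
E
```

```text
2.6 [ 0.6167 -0.2269  0.1244] F [ 0.9 -0.6  1. ] op 0.0867
```

View pics/g2.png

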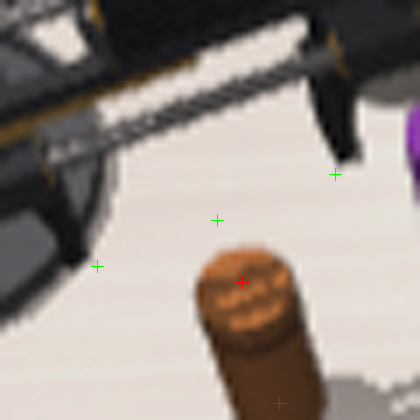

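>>> {"name": "play_rows", "arguments": {"rows": [[[0.03,0.004,-0.001,0,0,0,0.087],[0.05,0.004,-0.001,0,0,0,0.087],[0.07,0.004,-0.001,0,0,0,0.087],[0.077,0.004,-0.001,0,0,0,0.087],[0.077,0.004,-0.001,0,0,0,0.05],[0.077,0.004,-0.001,0,0,0,0.04],[0.077,0.004,-0.001,0,0,0,0.02],[0.077,0.004,-0.001,0,0,0,0.02],[0.077,0.004,-0.001,0,0,0,0.02],[0.077,0.004,-0.001,0,0,0,0.02],[0.077,0.004,-0.001,0,0,0,0.02]]]}}

```text
time_s: 3.75
position: [0.6197, -0.2227, 0.0456]
tcp_rot: [[0.0, 0.925, 0.379], [-0.0, 0.379, -0.925], [-1.0, 0.0, 0.0]]
force: [0.3, -0.2, -0.4]
opening: 0.443
```

Run:
```python
from look import *
look('g3.png')
```

```text
3.75 [ 0.6197 -0.2227  0.0456] F [ 0.3 -0.2 -0.4] op 0.0385
```

View pics/g3.png

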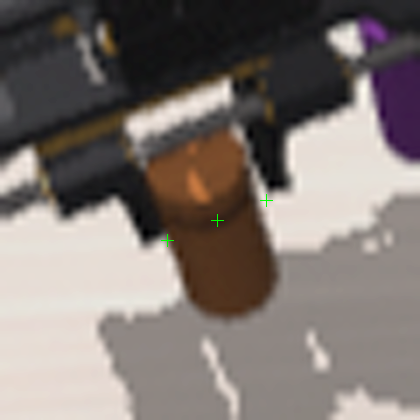

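>>> {"name": "play_rows", "arguments": {"rows": [[[0,0,0,0,0,0,0.02],[0,0,0,0,0,0,0.02],[-0.03,0,0,0,0,0,0.02],[-0.06,0,0,0,0,0,0.02],[-0.06,-0.03,0.023,0,0,0,0.02],[-0.06,-0.06,0.046,0,0,0,0.02],[-0.06,-0.09,0.07,0,0,0,0.02],[-0.06,-0.127,0.098,0,0,0,0.02],[-0.06,-0.127,0.098,0,0,0,0.02],[-0.06,-0.127,0.098,0,0,0,0.02],[-0.03,-0.127,0.098,0,0,0,0.02],[-0.02,-0.127,0.098,0,0,0,0.02]]]}}

```text
time_s: 5.0
position: [0.5384, -0.3588, 0.0632]
tcp_rot: [[-0.003, 0.925, 0.38], [0.004, 0.38, -0.925], [-1.0, -0.002, -0.005]]
force: [-1.3, 1.5, -0.8]
opening: 0.399
```

Run:
```python
from look import *
look('g4.png',W=80,S=6,extra=[(.512,-.374,.004)])
```

```text
5.0 [ 0.5384 -0.3588  0.0632] F [-1.3  1.5 -0.8] op 0.0347
```

View pics/g4.png

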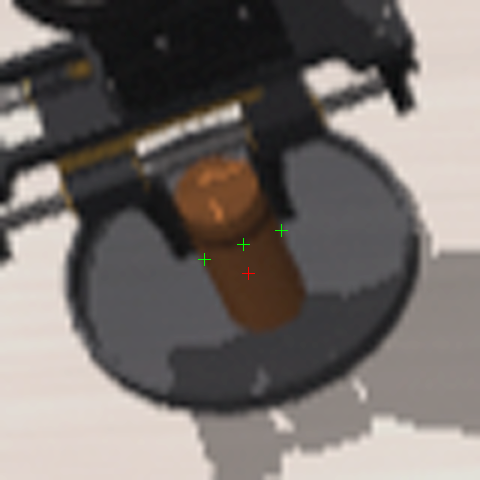

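>>> {"name": "play_rows", "arguments": {"rows": [[[0,0,0,0,0,0,0.02],[0.005,0,0,0,0,0,0.02],[0.01,0,0,0,0,0,0.02],[0.014,0,0,0,0,0,0.02],[0.016,0,0,0,0,0,0.02],[0.016,0,0,0,0,0,0.02],[0.016,0,0,0,0,0,0.02]]]}}

```text
time_s: 5.75
position: [0.5394, -0.3616, 0.0496]
tcp_rot: [[0.0, 0.925, 0.379], [-0.0, 0.379, -0.925], [-1.0, 0.0, 0.0]]
force: [0.3, -0.2, -0.6]
opening: 0.404
```

>>> {"name": "play_rows", "arguments": {"rows": [[[0.001,0,0,0,0,0,0.02],[0.001,0,0,0,0,0,0.02],[0.001,0,0,0,0,0,0.02]]]}}

```text
time_s: 6.05
position: [0.5396, -0.3617, 0.0495]
tcp_rot: [[0.001, 0.925, 0.379], [-0.0, 0.379, -0.925], [-1.0, 0.0, 0.001]]
force: [-0.2, 0.7, 5.4]
opening: 0.4
```

>>> {"name": "play_rows", "arguments": {"rows": [[[0,0,0,0,0,0,0.05],[0,0,0,0,0,0,0.06],[0,0,0,0,0,0,0.07],[0,0,0,0,0,0,0.08],[-0.02,0,0,0,0,0,0.087],[-0.05,0,0,0,0,0,0.087],[-0.085,0,0,0,0,0,0.087],[-0.085,0,0,0,0,0,0.087],[-0.085,0,0,0,0,0,0.087]]]}}

```text
time_s: 6.95
position: [0.5396, -0.3618, 0.1342]
tcp_rot: [[0.001, 0.925, 0.379], [-0.001, 0.379, -0.925], [-1.0, 0.001, 0.002]]
force: [-0.2, -0.7, -0.3]
opening: 0.991
```

>>> {"name": "play_rows", "arguments": {"rows": [[[0,0.045,-0.316,0,0,0,0.087],[0,0.045,-0.316,0,0,0,0.087],[0,0.045,-0.316,0,0,0,0.087],[0,0.045,-0.316,0,0,0,0.087],[0,0.045,-0.316,0,0,0,0.087],[0,0.045,-0.316,0,0,0,0.087],[0,0.045,-0.316,0,0,0,0.087],[0,0.045,-0.316,0,0,0,0.087],[0,0.045,-0.316,0,0,0,0.087],[0,0.045,-0.316,0,0,0,0.087]]]}}

```text
time_s: 7.95
position: [0.4619, -0.0532, 0.133]
tcp_rot: [[0.0, 0.926, 0.378], [-0.0, 0.378, -0.926], [-1.0, 0.0, 0.0]]
force: [0.4, 0.2, -0.1]
opening: 0.999
```

Run:
```python
from look import *
look('g5.png',W=80,S=6,extra=[(.4615,-.052,.085)])
c=snap('scene','s5.png')
```

```text
7.95 [ 0.4619 -0.0532  0.133 ] F [ 0.4  0.2 -0.1] op 0.0869
```

View pics/g5.png

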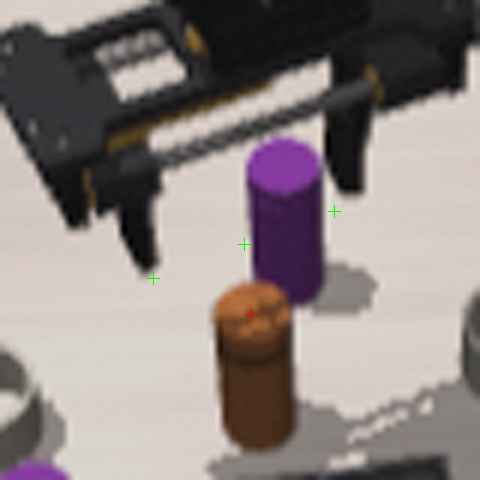

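View pics/s5.png

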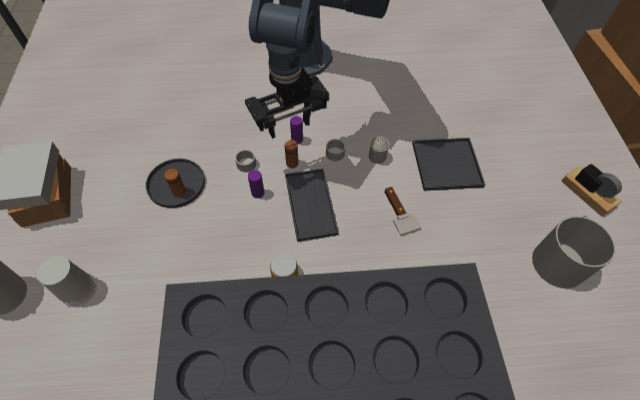

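>>> {"name": "play_rows", "arguments": {"rows": [[[0.03,0,0.001,0,0,0,0.087],[0.055,0,0.001,0,0,0,0.087],[0.075,0,0.001,0,0,0,0.087],[0.087,0,0.001,0,0,0,0.07],[0.087,0,0.001,0,0,0,0.05],[0.087,0,0.001,0,0,0,0.04],[0.087,0,0.001,0,0,0,0.02],[0.087,0,0.001,0,0,0,0.02],[0.087,0,0.001,0,0,0,0.02],[0.087,0,0.001,0,0,0,0.02],[0.087,0,0.001,0,0,0,0.02],[0.087,0,0.001,0,0,0,0.02]]]}}

```text
time_s: 9.25
position: [0.4618, -0.0529, 0.0467]
tcp_rot: [[0.001, 0.925, 0.379], [-0.0, 0.379, -0.925], [-1.0, 0.0, 0.0]]
force: [0.1, 0.3, 3.1]
opening: 0.401
```

>>> {"name": "play_rows", "arguments": {"rows": [[[-0.03,0,0,0,0,0,0.02],[-0.06,0,0,0,0,0,0.02],[-0.1,0,0,0,0,0,0.02],[-0.1,-0.012,0.035,0,0,0,0.02],[-0.1,-0.025,0.075,0,0,0,0.02],[-0.1,-0.04,0.12,0,0,0,0.02],[-0.1,-0.056,0.165,0,0,0,0.02],[-0.1,-0.072,0.21,0,0,0,0.02],[-0.1,-0.088,0.255,0,0,0,0.02],[-0.1,-0.1,0.29,0,0,0,0.02],[-0.1,-0.108,0.316,0,0,0,0.02],[-0.1,-0.108,0.316,0,0,0,0.02]]]}}

```text
time_s: 10.45
position: [0.4816, -0.391, 0.1461]
tcp_rot: [[0.002, 0.927, 0.376], [-0.003, 0.376, -0.927], [-1.0, 0.0, 0.003]]
force: [0.4, -0.3, -0.5]
opening: 0.405
```

>>> {"name": "play_rows", "arguments": {"rows": [[[0.03,0,0,0,0,0,0.02],[0.06,0,0,0,0,0,0.02],[0.08,0,0,0,0,0,0.02],[0.08,0,0,0,0,0,0.02],[0.08,0,0,0,0,0,0.02]]]}}

```text
time_s: 10.95
position: [0.4813, -0.3853, 0.0663]
tcp_rot: [[-0.001, 0.925, 0.38], [0.001, 0.38, -0.925], [-1.0, -0.0, -0.002]]
force: [-0.1, -0.1, -0.1]
opening: 0.401
```

Run:
```python
from look import *
look('g6.png',W=80,S=6)
```

```text
10.95 [ 0.4813 -0.3853  0.0663] F [-0.1 -0.1 -0.1] op 0.0349
```

View pics/g6.png

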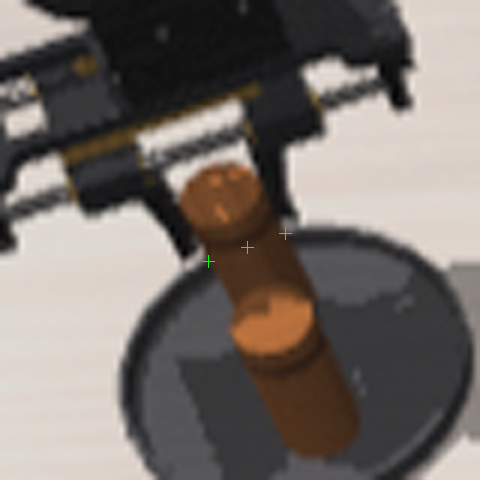

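>>> {"name": "play_rows", "arguments": {"rows": [[[0.008,0,0,0,0,0,0.02],[0.013,0,0,0,0,0,0.02],[0.015,0,0,0,0,0,0.02],[0.016,0,0,0,0,0,0.02],[0.017,0,0,0,0,0,0.02],[0.017,0,0,0,0,0,0.02]]]}}

```text
time_s: 11.6
position: [0.4815, -0.3862, 0.0507]
tcp_rot: [[0.0, 0.925, 0.379], [0.0, 0.379, -0.925], [-1.0, 0.0, -0.0]]
force: [-1.0, 1.9, 5.7]
opening: 0.4
```

>>> {"name": "play_rows", "arguments": {"rows": [[[-0.001,0,0,0,0,0,0.05],[-0.001,0,0,0,0,0,0.06],[-0.001,0,0,0,0,0,0.07],[-0.001,0,0,0,0,0,0.08],[-0.02,0,0,0,0,0,0.087],[-0.05,0,0,0,0,0,0.087],[-0.085,0,0,0,0,0,0.087],[-0.085,0,0,0,0,0,0.087]]]}}

```text
time_s: 12.4
position: [0.484, -0.3892, 0.1393]
tcp_rot: [[0.007, 0.925, 0.379], [-0.008, 0.379, -0.925], [-1.0, 0.003, 0.01]]
force: [0.9, -0.6, 0.7]
opening: 0.976
```

>>> {"name": "play_rows", "arguments": {"rows": [[[0,0.054,-0.201,22.3,0,0,0.087],[0,0.054,-0.201,22.3,0,0,0.087],[0,0.054,-0.201,22.3,0,0,0.087],[0,0.054,-0.201,22.3,0,0,0.087],[0,0.054,-0.201,22.3,0,0,0.087],[0.04,0.054,-0.201,22.3,0,0,0.087],[0.06,0.054,-0.201,22.3,0,0,0.087],[0.06,0.054,-0.201,22.3,0,0,0.087],[0.06,0.054,-0.201,22.3,0,0,0.087]]]}}

```text
time_s: 13.3
position: [0.4553, -0.1803, 0.0741]
tcp_rot: [[-0.001, 1.0, -0.001], [0.0, -0.001, -1.0], [-1.0, -0.001, -0.0]]
force: [-0.2, -0.4, -0.9]
opening: 1.0
```

Run:
```python
from look import *
look('g7.png',W=80,S=6,extra=[(.455,-.18,.035)])
snap('scene','s7.png')
```

```text
13.3 [ 0.4553 -0.1803  0.0741] F [-0.2 -0.4 -0.9] op 0.087
```

View pics/g7.png

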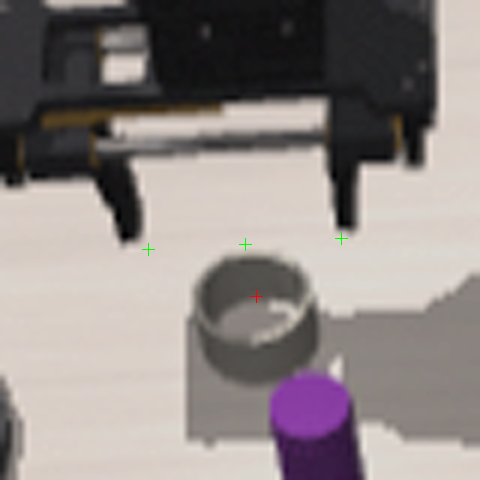

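View pics/s7.png

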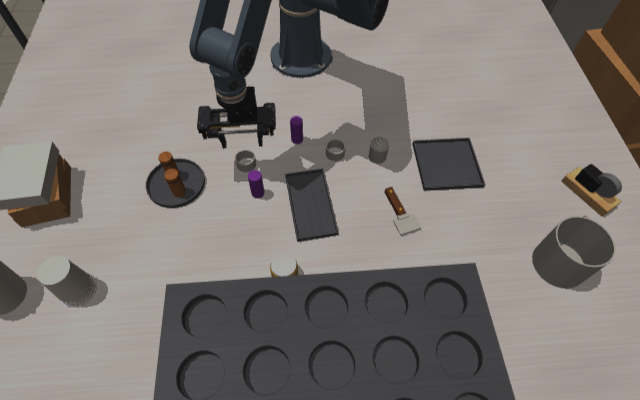

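>>> {"name": "play_rows", "arguments": {"rows": [[[0.02,0.002,0,0,0,0,0.087],[0.04,0.002,0,0,0,0,0.087],[0.055,0.002,0,0,0,0,0.087],[0.063,0.002,0,0,0,0,0.087],[0.063,0.002,0,0,0,0,0.075],[0.063,0.002,0,0,0,0,0.065],[0.063,0.002,0,0,0,0,0.045],[0.063,0.002,0,0,0,0,0.045],[0.063,0.002,0,0,0,0,0.045],[0.063,0.002,0,0,0,0,0.045],[0.063,0.002,0,0,0,0,0.045]]]}}

```text
time_s: 14.5
position: [0.4578, -0.1801, 0.012]
tcp_rot: [[0.001, 1.0, -0.0], [-0.001, -0.0, -1.0], [-1.0, 0.001, 0.001]]
force: [1.8, 1.1, 5.9]
opening: 0.608
```

Run:
```python
from look import *
look('g8.png',W=80,S=6)
```

```text
14.5 [ 0.4578 -0.1801  0.012 ] F [1.8 1.1 5.9] op 0.0529
```

View pics/g8.png

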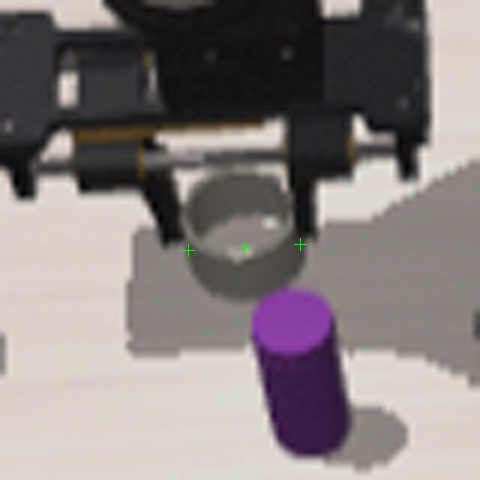

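>>> {"name": "play_rows", "arguments": {"rows": [[[-0.01,0,0,0,0,0,0.045],[-0.02,0,0,0,0,0,0.045],[-0.04,0,0,0,0,0,0.045],[-0.06,0,0,0,0,0,0.045],[-0.08,0,0,0,0,0,0.045],[-0.1,0,0,0,0,0,0.045],[-0.1,0,0,0,0,0,0.045],[-0.1,0,0,0,0,0,0.045]]]}}

```text
time_s: 15.35
position: [0.4571, -0.1798, 0.1119]
tcp_rot: [[0.001, 1.0, -0.0], [-0.001, -0.0, -1.0], [-1.0, 0.001, 0.001]]
force: [-0.4, 0.3, -1.8]
opening: 0.612
```

Run:
```python
from look import *
s=read_state();p=s['position']
look('g9.png',names=('scene','top'),W=60,S=6,extra=[p+[0,0,.023],p+[0,0,-.012]])
```

```text
15.35 [ 0.4571 -0.1798  0.1119] F [-0.4  0.3 -1.8] op 0.0533
```

View pics/g9.png

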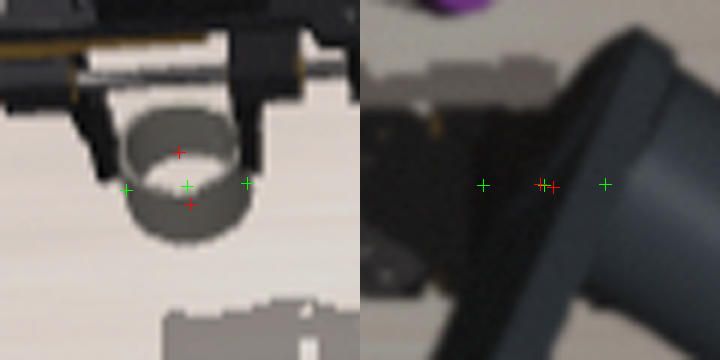

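>>> {"name": "play_rows", "arguments": {"rows": [[[0,0.003,-0.02,0,0,0,0.045],[0,0.008,-0.06,0,0,0,0.045],[0,0.014,-0.1,0,0,0,0.045],[0,0.021,-0.15,0,0,0,0.045],[0,0.028,-0.2,0,0,0,0.045],[0,0.035,-0.25,0,0,0,0.045],[0,0.042,-0.3,0,0,0,0.045],[0,0.049,-0.35,0,0,0,0.045],[0,0.056,-0.4,0,0,0,0.045],[0,0.063,-0.45,0,0,0,0.045],[0,0.069,-0.495,0,0,0,0.045],[0,0.074,-0.53,0,0,0,0.045]]]}}

```text
time_s: 16.65
position: [0.5305, 0.3531, 0.1098]
tcp_rot: [[-0.002, 1.0, 0.002], [-0.0, 0.002, -1.0], [-1.0, -0.002, 0.0]]
force: [0.8, -0.3, -0.8]
opening: 0.611
```

>>> {"name": "play_rows", "arguments": {"rows": [[[0,0.003,-0.025,0,0,0,0.045],[0,0.005,-0.04,0,0,0,0.045],[0.03,0.005,-0.04,0,0,0,0.045],[0.06,0.005,-0.04,0,0,0,0.045],[0.07,0.005,-0.04,0,0,0,0.045],[0.07,0.005,-0.04,0,0,0,0.045],[0.07,0.005,-0.04,0,0,0,0.045]]]}}

```text
time_s: 17.35
position: [0.5371, 0.3898, 0.0419]
tcp_rot: [[0.0, 1.0, -0.001], [0.0, -0.001, -1.0], [-1.0, 0.0, -0.0]]
force: [-0.4, -0.2, -0.3]
opening: 0.611
```

Run:
```python
from look import *
look('g10.png',names=('scene','top'),W=100,S=4,extra=[(.5,.39,.004)])
```

```text
17.35 [0.5371 0.3898 0.0419] F [-0.4 -0.2 -0.3] op 0.0531
```

View pics/g10.png

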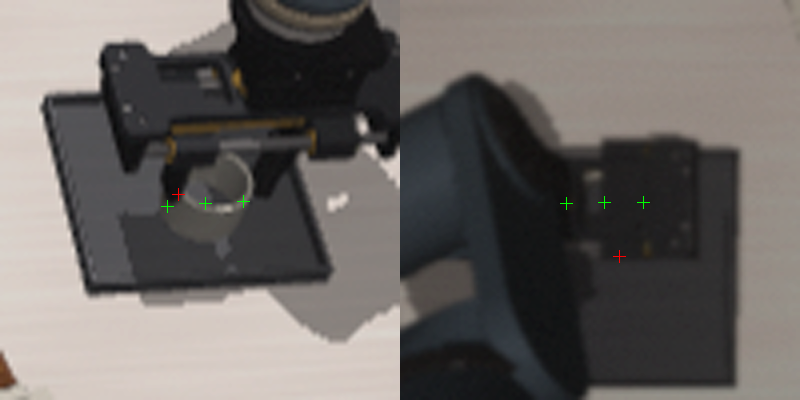

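>>> {"name": "play_rows", "arguments": {"rows": [[[0.01,0,0,0,0,0,0.045],[0.018,0,0,0,0,0,0.045],[0.022,0,0,0,0,0,0.045],[0.024,0,0,0,0,0,0.045],[0.025,0,0,0,0,0,0.045],[0.026,0,0,0,0,0,0.045],[0.026,0,0,0,0,0,0.045],[0.026,0,0,0,0,0,0.045]]]}}

```text
time_s: 18.25
position: [0.5361, 0.39, 0.0161]
tcp_rot: [[-0.0, 1.0, -0.0], [-0.0, -0.0, -1.0], [-1.0, -0.0, 0.0]]
force: [-1.4, -1.3, 5.5]
opening: 0.609
```

>>> {"name": "play_rows", "arguments": {"rows": [[[-0.001,0,0,0,0,0,0.06],[-0.001,0,0,0,0,0,0.07],[-0.001,0,0,0,0,0,0.08],[-0.001,0,0,0,0,0,0.08],[-0.01,0,0,0,0,0,0.08],[-0.03,0,0,0,0,0,0.087],[-0.07,0,0,0,0,0,0.087],[-0.11,0,0,0,0,0,0.087],[-0.11,0,0,0,0,0,0.087]]]}}

```text
time_s: 19.15
position: [0.541, 0.3925, 0.1328]
tcp_rot: [[0.013, 1.0, -0.0], [0.006, -0.0, -1.0], [-1.0, 0.013, -0.006]]
force: [0.4, 0.3, 0.3]
opening: 0.998
```

>>> {"name": "play_rows", "arguments": {"rows": [[[0,-0.099,0.315,-45,0,0,0.087],[0,-0.099,0.315,-45,0,0,0.087],[0,-0.099,0.315,-45,0,0,0.087],[0,-0.099,0.315,-45,0,0,0.087],[0,-0.099,0.315,-45,0,0,0.087],[0,-0.099,0.315,-45,0,0,0.087],[0,-0.099,0.315,-45,0,0,0.087],[0,-0.099,0.315,-45,0,0,0.087],[0.04,-0.099,0.315,-45,0,0,0.087],[0.05,-0.099,0.315,-45,0,0,0.087],[0.05,-0.099,0.315,-45,0,0,0.087]]]}}

```text
time_s: 20.25
position: [0.436, 0.0759, 0.0742]
tcp_rot: [[-0.004, 0.707, 0.707], [0.001, 0.707, -0.707], [-1.0, -0.003, -0.003]]
force: [0.5, -0.4, 0.3]
opening: 0.999
```

Run:
```python
from look import *
look('g11.png',W=80,S=6,extra=[(.435,.075,.035)])
snap('scene','s11.png')
```

```text
20.25 [0.436  0.0759 0.0742] F [ 0.5 -0.4  0.3] op 0.087
```

View pics/g11.png

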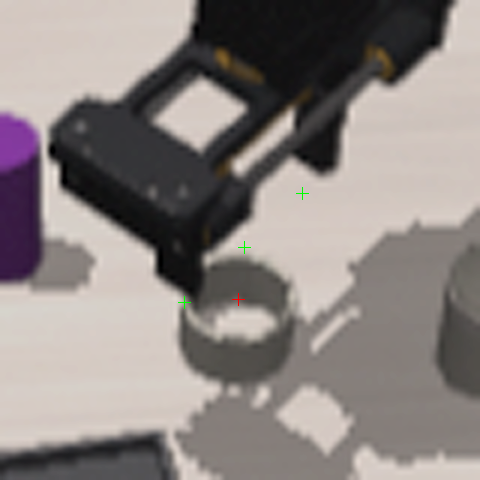

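View pics/s11.png

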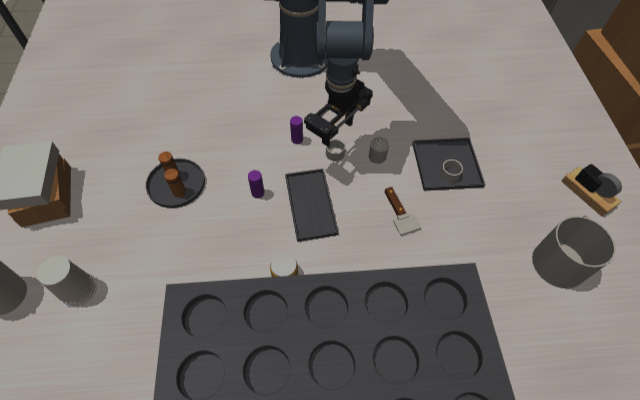

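>>> {"name": "play_rows", "arguments": {"rows": [[[0.02,0,0,0,0,0,0.087],[0.04,0,0,0,0,0,0.087],[0.055,0,0,0,0,0,0.087],[0.062,0,0,0,0,0,0.087],[0.062,0,0,0,0,0,0.075],[0.062,0,0,0,0,0,0.065],[0.062,0,0,0,0,0,0.045],[0.062,0,0,0,0,0,0.045],[0.062,0,0,0,0,0,0.045],[0.062,0,0,0,0,0,0.045],[0.062,0,0,0,0,0,0.045]]]}}

```text
time_s: 21.45
position: [0.4397, 0.0749, 0.015]
tcp_rot: [[0.006, 0.707, 0.707], [-0.001, 0.707, -0.707], [-1.0, 0.004, 0.004]]
force: [1.1, -1.2, 12.1]
opening: 0.54
```

Run:
```python
from look import *
look('g12.png',W=60,S=8)
```

```text
21.45 [0.4397 0.0749 0.015 ] F [ 1.1 -1.2 12.1] op 0.047
```

View pics/g12.png

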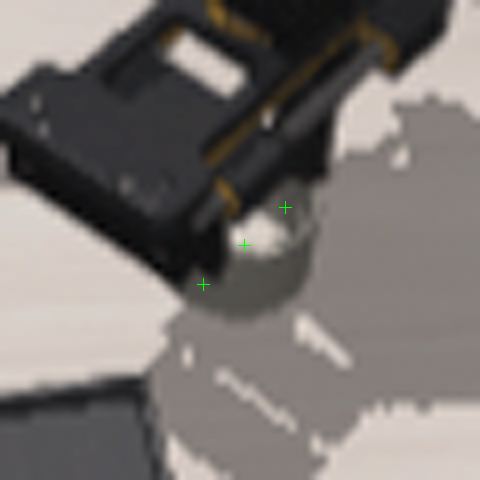

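>>> {"name": "play_rows", "arguments": {"rows": [[[0,0,0,0,0,0,0.06],[0,0,0,0,0,0,0.07],[0,0,0,0,0,0,0.087],[0,0,0,0,0,0,0.087],[-0.02,0,0,0,0,0,0.087],[-0.06,0,0,0,0,0,0.087],[-0.08,0,0,0,0,0,0.087],[-0.08,0,0,0,0,0,0.087],[-0.08,0,0,0,0,0,0.087]]]}}

```text
time_s: 22.4
position: [0.437, 0.0751, 0.0934]
tcp_rot: [[0.0, 0.707, 0.707], [-0.0, 0.707, -0.707], [-1.0, 0.0, 0.0]]
force: [-0.4, -0.0, -0.7]
opening: 0.997
```

Run:
```python
from look import *
s=read_state();p=s['position']
look('g13.png',W=64,S=8,extra=[(p[0],p[1],.035)])
for r in trace('scene','ring_1'): print(r['p'],r['at'])
from fit import *
c=capture('scene')
for r in trace('scene','ring_1'):
    b=mbb(r['mask']);g=atz(c,r['at'],.017)[:2];print(fit([(c,b)],.028,.035,g,True)[:2])
```

```text
22.4 [0.437  0.0751 0.0934] F [-0.4 -0.  -0.7] op 0.0867
0.64 [451.6, 167.8]
0.51 [334.0, 155.8]
(array([0.53022666, 0.39324596, 0.        ]), np.float64(0.535331377902138))
(array([0.43801475, 0.07099839, 0.        ]), np.float64(0.3872136301337409))
```

View pics/g13.png

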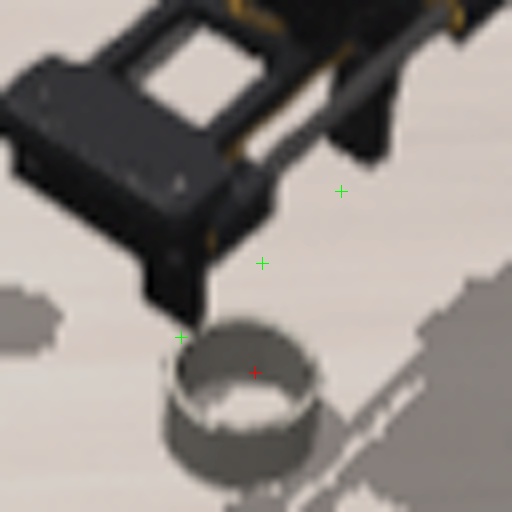

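```bash
python3 -c "
from h import *
print(read_state()['joint_positions'].round(1))"
```

```text
[ -4.7  27.7 113.6  -0.   38.9  40.3]
```

>>> {"name": "play_rows", "arguments": {"rows": [[[0,-0.002,0.003,-15,0,0,0.087],[0,-0.002,0.003,-30,0,0,0.087],[0,-0.002,0.003,-45,0,0,0.087],[0,-0.002,0.003,-45,0,0,0.087],[0,-0.002,0.003,-45,0,0,0.087],[0,-0.002,0.003,-45,0,0,0.087],[0.02,-0.002,0.003,-45,0,0,0.087],[0.02,-0.002,0.003,-45,0,0,0.087]]]}}

```text
time_s: 23.4
position: [0.436, 0.0717, 0.0714]
tcp_rot: [[-0.006, 0.001, 1.0], [0.0, 1.0, -0.001], [-1.0, 0.0, -0.006]]
force: [0.1, 0.3, -0.4]
opening: 1.0
```

Run:
```python
from look import *
s=read_state();p=s['position'];print(s['joint_positions'].round(1),s['tcp_rot'].round(3))
look('g14.png',W=64,S=8,extra=[(p[0],p[1],.035)])
```

```text
[ -5.2  30.2 114.4  -0.   35.7  -5.2] [[-0.006  0.001  1.   ]
 [ 0.     1.    -0.001]
 [-1.     0.    -0.006]]
23.4 [0.436  0.0717 0.0714] F [ 0.1  0.3 -0.4] op 0.087
```

View pics/g14.png

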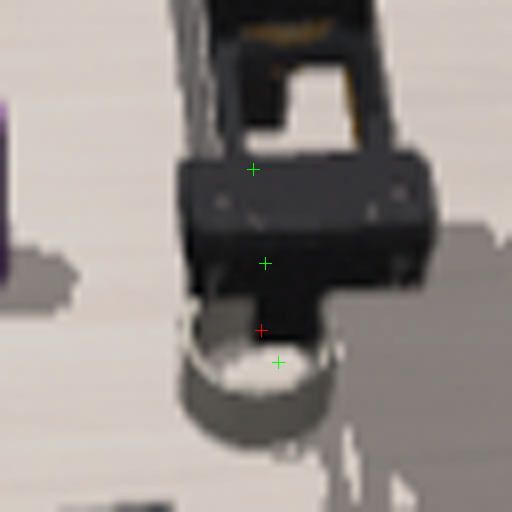

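>>> {"name": "play_rows", "arguments": {"rows": [[[0.02,-0.002,0.002,0,0,0,0.087],[0.04,-0.002,0.002,0,0,0,0.087],[0.055,-0.002,0.002,0,0,0,0.087],[0.062,-0.002,0.002,0,0,0,0.087],[0.062,-0.002,0.002,0,0,0,0.087]]]}}

```text
time_s: 23.95
position: [0.4395, 0.0697, 0.0109]
tcp_rot: [[-0.002, 0.001, 1.0], [0.0, 1.0, -0.001], [-1.0, 0.0, -0.002]]
force: [0.2, -0.4, -0.5]
opening: 1.001
```

>>> {"name": "play_rows", "arguments": {"rows": [[[0,0,0,0,0,0,0.07],[0,0,0,0,0,0,0.06],[0,0,0,0,0,0,0.054],[0,0,0,0,0,0,0.05],[0,0,0,0,0,0,0.05],[0,0,0,0,0,0,0.05]]]}}

```text
time_s: 24.55
position: [0.4396, 0.0697, 0.0118]
tcp_rot: [[-0.001, 0.0, 1.0], [0.0, 1.0, -0.0], [-1.0, 0.0, -0.001]]
force: [-0.6, -0.1, 5.1]
opening: 0.621
```

Run:
```python
from look import *
s=read_state();p=s['position']
look('g15.png',W=64,S=8,extra=[(p[0],p[1],.035)])
```

```text
24.55 [0.4396 0.0697 0.0118] F [-0.6 -0.1  5.1] op 0.054
```

View pics/g15.png

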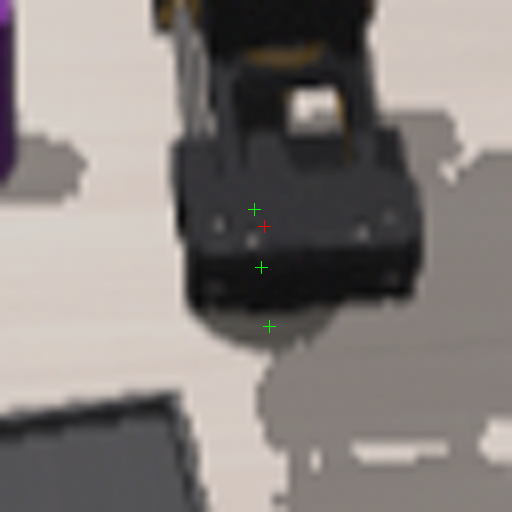

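>>> {"name": "play_rows", "arguments": {"rows": [[[0,0,0,0,0,0,0.045],[0,0,0,0,0,0,0.045],[0,0,0,0,0,0,0.045],[-0.01,0,0,0,0,0,0.045],[-0.02,0,0,0,0,0,0.045],[-0.04,0,0,0,0,0,0.045],[-0.07,0,0,0,0,0,0.045],[-0.1,0,0,0,0,0,0.045],[-0.105,0,0,0,0,0,0.045],[-0.105,0,0,0,0,0,0.045]]]}}

```text
time_s: 25.6
position: [0.441, 0.0696, 0.1178]
tcp_rot: [[0.004, 0.0, 1.0], [-0.0, 1.0, -0.0], [-1.0, -0.0, 0.004]]
force: [0.5, -0.3, -1.6]
opening: 0.62
```

Run:
```python
from look import *
s=read_state();p=s['position']
look('g16.png',W=64,S=8,extra=[p+[0,0,.024]])
```

```text
25.6 [0.441  0.0696 0.1178] F [ 0.5 -0.3 -1.6] op 0.054
```

View pics/g16.png

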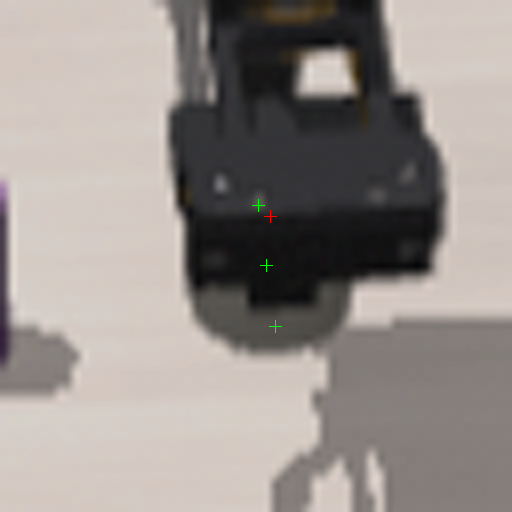

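>>> {"name": "play_rows", "arguments": {"rows": [[[-0.02,0.02,0.002,8,0,0,0.045],[-0.02,0.05,0.005,16,0,0,0.045],[-0.02,0.085,0.008,24,0,0,0.045],[-0.02,0.12,0.01,32,0,0,0.045],[-0.02,0.155,0.012,40,0,0,0.045],[-0.02,0.19,0.014,48,0,0,0.045],[-0.02,0.225,0.016,56,0,0,0.045],[-0.02,0.255,0.018,64,0,0,0.045],[-0.02,0.28,0.02,72,0,0,0.045],[-0.02,0.3,0.022,80,0,0,0.045],[-0.02,0.32,0.023,88,0,0,0.045],[-0.02,0.32,0.023,90,0,0,0.045]]]}}

```text
time_s: 26.85
position: [0.4624, 0.3916, 0.1342]
tcp_rot: [[-0.002, 1.0, -0.001], [-0.0, -0.001, -1.0], [-1.0, -0.002, 0.0]]
force: [-0.7, -1.0, -0.7]
opening: 0.622
```

>>> {"name": "play_rows", "arguments": {"rows": [[[0,0,0,0,0,0,0.045],[0.03,0,0,0,0,0,0.045],[0.06,0,0,0,0,0,0.045],[0.09,0,0,0,0,0,0.045],[0.1,0,0,0,0,0,0.045],[0.1,0,0,0,0,0,0.045],[0.1,0,0,0,0,0,0.045]]]}}

```text
time_s: 27.55
position: [0.4637, 0.3897, 0.0368]
tcp_rot: [[0.001, 1.0, -0.0], [0.0, -0.0, -1.0], [-1.0, 0.001, -0.0]]
force: [-1.0, -0.2, -0.6]
opening: 0.623
```

Run:
```python
from look import *
look('g17.png',W=90,S=6,extra=[(.535,.391,.039)])
```

```text
27.55 [0.4637 0.3897 0.0368] F [-1.  -0.2 -0.6] op 0.0542
```

View pics/g17.png

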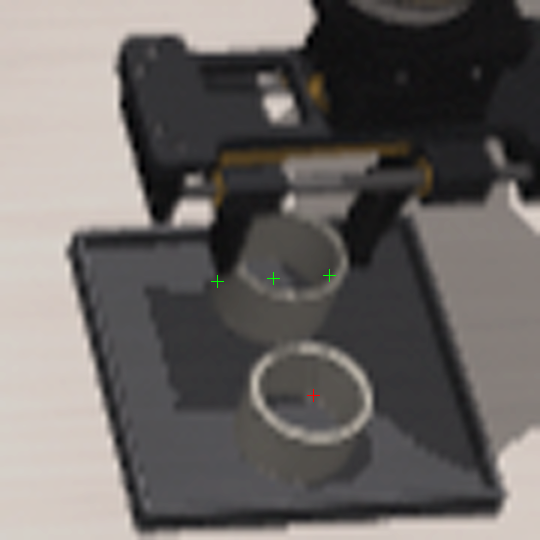

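>>> {"name": "play_rows", "arguments": {"rows": [[[0.01,0,0,0,0,0,0.045],[0.017,0,0,0,0,0,0.045],[0.02,0,0,0,0,0,0.045],[0.021,0,0,0,0,0,0.045],[0.022,0,0,0,0,0,0.045],[0.022,0,0,0,0,0,0.045],[0.022,0,0,0,0,0,0.045]]]}}

```text
time_s: 28.3
position: [0.4628, 0.3894, 0.0158]
tcp_rot: [[-0.0, 1.0, -0.0], [-0.0, -0.0, -1.0], [-1.0, -0.0, 0.0]]
force: [-3.1, -1.7, 8.0]
opening: 0.625
```

>>> {"name": "play_rows", "arguments": {"rows": [[[-0.001,0,0,0,0,0,0.06],[-0.001,0,0,0,0,0,0.07],[-0.001,0,0,0,0,0,0.08],[-0.001,0,0,0,0,0,0.08],[-0.01,0,0,0,0,0,0.08],[-0.03,0,0,0,0,0,0.08],[-0.07,0,0,0,0,0,0.08],[-0.11,0,0,0,0,0,0.07],[-0.11,0,0,0,0,0,0.06]]]}}

```text
time_s: 29.2
position: [0.4672, 0.3921, 0.1308]
tcp_rot: [[0.011, 1.0, -0.0], [0.006, -0.0, -1.0], [-1.0, 0.011, -0.006]]
force: [0.2, 0.9, 0.3]
opening: 0.817
```

>>> {"name": "play_rows", "arguments": {"rows": [[[0,0.172,0.168,-16,0,0,0.06],[0,0.172,0.168,-16,0,0,0.06],[0,0.172,0.168,-16,0,0,0.06],[0,0.172,0.168,-16,0,0,0.06],[0,0.172,0.168,-16,0,0,0.06],[0,0.172,0.168,-16,0,0,0.06],[0.04,0.172,0.168,-16,0,0,0.06],[0.06,0.172,0.168,-16,0,0,0.06],[0.06,0.172,0.168,-16,0,0,0.06],[0.06,0.172,0.168,-16,0,0,0.06]]]}}

```text
time_s: 30.2
position: [0.6344, 0.2221, 0.0643]
tcp_rot: [[-0.001, 0.961, 0.276], [-0.0, 0.276, -0.961], [-1.0, -0.001, -0.0]]
force: [-0.2, 0.2, 0.0]
opening: 0.689
```

Run:
```python
from look import *
d=np.array([np.cos(np.radians(16)),np.sin(np.radians(16)),0]);g=np.array([.635,.2218,.02])
look('g18.png',W=80,S=7,extra=[g,g+d*.03,g-d*.06,g+d*.08])
snap('scene','s18.png')
```

```text
30.2 [0.6344 0.2221 0.0643] F [-0.2  0.2  0. ] op 0.0599
```

View pics/g18.png

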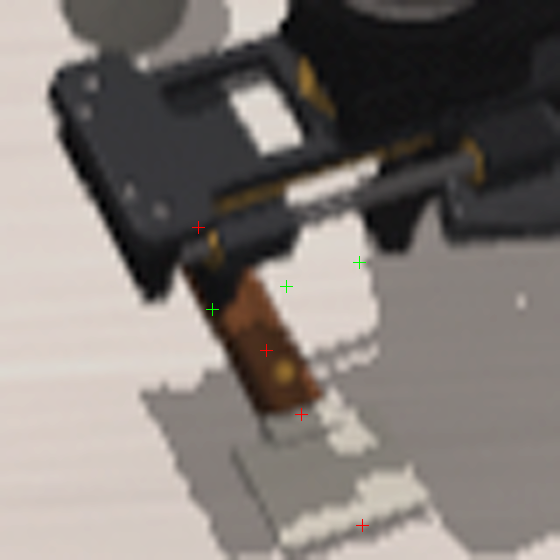

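View pics/s18.png

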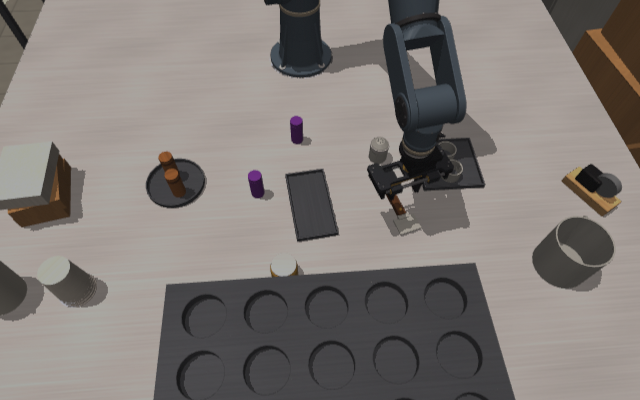

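>>> {"name": "play_rows", "arguments": {"rows": [[[0.02,-0.001,0,0,0,0,0.06],[0.04,-0.001,0,0,0,0,0.06],[0.053,-0.001,0,0,0,0,0.06],[0.06,-0.001,0,0,0,0,0.06],[0.06,-0.001,0,0,0,0,0.06],[0.06,-0.001,0,0,0,0,0.04],[0.06,-0.001,0,0,0,0,0.03],[0.06,-0.001,0,0,0,0,0.015],[0.06,-0.001,0,0,0,0,0.01],[0.06,-0.001,0,0,0,0,0.01],[0.06,-0.001,0,0,0,0,0.01],[0.06,-0.001,0,0,0,0,0.01]]]}}

```text
time_s: 31.5
position: [0.6341, 0.2212, 0.0045]
tcp_rot: [[0.0, 0.961, 0.275], [-0.0, 0.275, -0.961], [-1.0, 0.0, 0.0]]
force: [0.9, 0.2, -0.4]
opening: 0.158
```

Run:
```python
from look import *
look('g19.png',W=80,S=7)
```

```text
31.5 [0.6341 0.2212 0.0045] F [ 0.9  0.2 -0.4] op 0.0138
```

View pics/g19.png

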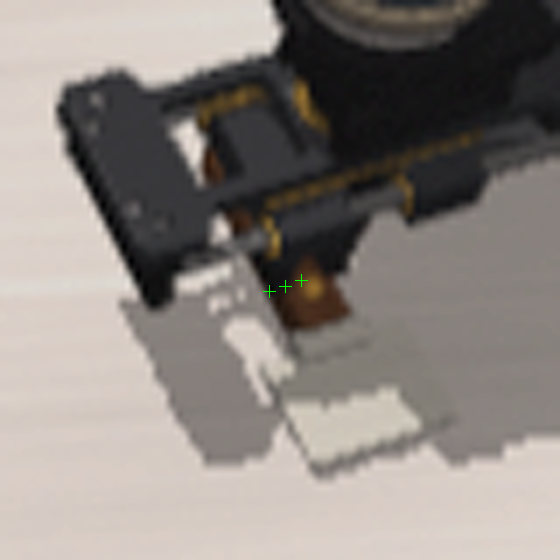

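>>> {"name": "play_rows", "arguments": {"rows": [[[0,0,0,0,0,0,0.005],[0,0,0,0,0,0,0.005],[0,0,0,0,0,0,0.005],[-0.003,0,0,0,0,0,0.005],[-0.006,0,0,0,0,0,0.005],[-0.01,0,0,0,0,0,0.005],[-0.015,0,0,0,0,0,0.005],[-0.02,0,0,0,0,0,0.005],[-0.02,0,0,0,0,0,0.005]]]}}

```text
time_s: 32.45
position: [0.6349, 0.2214, 0.0257]
tcp_rot: [[0.002, 0.961, 0.275], [0.0, 0.275, -0.961], [-1.0, 0.002, 0.0]]
force: [0.5, -0.2, -0.3]
opening: 0.058
```

Run:
```python
from look import *
look('g20.png',W=80,S=7)
```

```text
32.45 [0.6349 0.2214 0.0257] F [ 0.5 -0.2 -0.3] op 0.005
```

View pics/g20.png

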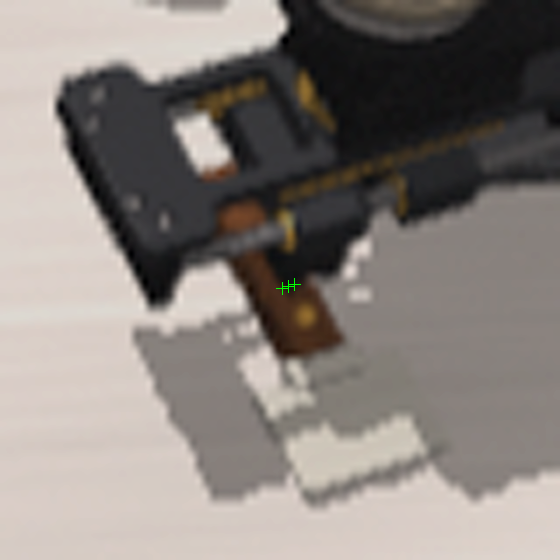

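>>> {"name": "play_rows", "arguments": {"rows": [[[-0.02,0,0,0,0,0,0.02],[-0.05,0,0,0,0,0,0.045],[-0.08,-0.04,0,0,0,0,0.045],[-0.1,-0.08,0,0,0,0,0.045],[-0.1,-0.1,0,0,0,0,0.045],[-0.1,-0.1,0,0,0,0,0.045]]]}}

```text
time_s: 33.1
position: [0.5345, 0.1933, 0.1251]
tcp_rot: [[-0.003, 0.961, 0.275], [-0.0, 0.275, -0.961], [-1.0, -0.003, -0.0]]
force: [0.0, 1.2, -1.3]
opening: 0.478
```

Run:
```python
from look import *
look('g21.png',W=80,S=7)
c=snap('scene','s21.png')
r=trace('scene','scraper');print([(x['p'],x['at'],x['mask'].sum()) for x in r])
m=r[0]['mask'];v,u=np.nonzero(m);px=c['pixels'][v,u].astype(int)
h=(px[:,0]-px[:,2])>25
P=np.array([atz(c,q,.02)[:2] for q in zip(u[h],v[h])]);B=np.array([atz(c,q,.012)[:2] for q in zip(u[~h],v[~h])])
mu=P.mean(0);w,V=np.linalg.eigh(np.cov(P.T));d=V[:,1]; d=d*np.sign(d@(B.mean(0)-mu))
t=(P-mu)@d; tb=(B-mu)@d
print('handle mid',mu.round(4),'len',np.ptp(t).round(3),'yaw',np.degrees(np.arctan2(d[1],d[0])).round(1),'tip/end',(mu+d*t.min()).round(3),(mu+d*tb.max()).round(3))
```

```text
33.1 [0.5345 0.1933 0.1251] F [ 0.   1.2 -1.3] op 0.0416
[(0.56, [400.1, 218.1], np.int64(692))]
handle mid [0.6211 0.2188] len 0.086 yaw 15.8 tip/end [0.577 0.206] [0.71  0.244]
```

View pics/s21.png

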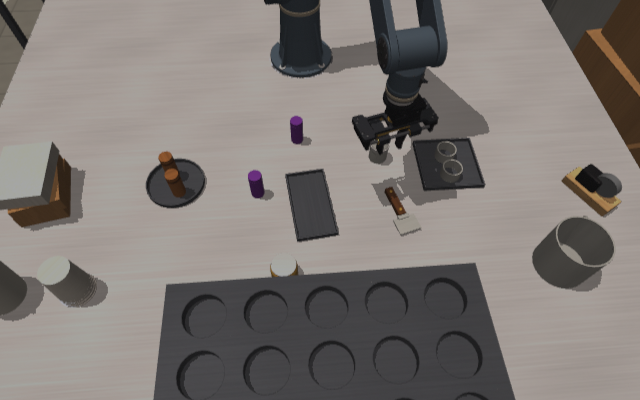

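View pics/g21.png

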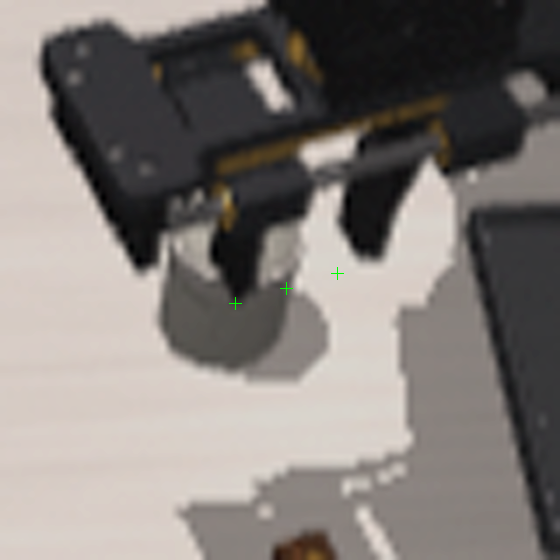

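>>> {"name": "play_rows", "arguments": {"rows": [[[0,0.05,0,0,0,0,0.045],[0,0.09,0,0,0,0,0.045],[0.04,0.1,0,0,0,0,0.045],[0.08,0.1,0,0,0,0,0.045],[0.11,0.1,0,0,0,0,0.045],[0.12,0.1,0,0,0,0,0.045],[0.122,0.1,0,0,0,0,0.045],[0.122,0.1,0,0,0,0,0.045]]]}}

```text
time_s: 34.05
position: [0.6355, 0.2215, 0.003]
tcp_rot: [[0.002, 0.961, 0.275], [0.0, 0.275, -0.961], [-1.0, 0.002, 0.0]]
force: [-0.3, -0.7, -0.4]
opening: 0.516
```

>>> {"name": "play_rows", "arguments": {"rows": [[[0.002,0,0,0,0,0,0.045],[0.002,0,0,0,0,0,0.045],[0.002,0,0,0,0,0,0.045]]]}}

```text
time_s: 34.35
position: [0.6349, 0.2215, 0.0018]
tcp_rot: [[0.002, 0.961, 0.275], [0.0, 0.275, -0.961], [-1.0, 0.002, 0.0]]
force: [-0.1, -0.4, -0.5]
opening: 0.521
```

>>> {"name": "play_rows", "arguments": {"rows": [[[0.002,0,0,0,0,0,0.045],[0.002,0,0,0,0,0,0.045],[0.003,0,0,0,0,0,0.045],[0.003,0,0,0,0,0,0.045]]]}}

```text
time_s: 34.75
position: [0.6339, 0.2212, -0.0027]
tcp_rot: [[-0.0, 0.961, 0.275], [-0.0, 0.275, -0.961], [-1.0, -0.0, -0.0]]
force: [-0.5, 1.5, 0.2]
opening: 0.514
```

>>> {"name": "play_rows", "arguments": {"rows": [[[0.001,0,0,0,0,0,0.045],[0.002,0,0,0,0,0,0.045],[0.002,0,0,0,0,0,0.045]]]}}

```text
time_s: 35.05
position: [0.6339, 0.2212, -0.0048]
tcp_rot: [[-0.0, 0.961, 0.275], [-0.0, 0.275, -0.961], [-1.0, -0.0, -0.0]]
force: [-0.1, -0.9, -0.6]
opening: 0.518
```

>>> {"name": "play_rows", "arguments": {"rows": [[[0.002,0,0,0,0,0,0.045],[0.002,0,0,0,0,0,0.045],[0.002,0,0,0,0,0,0.045]]]}}

```text
time_s: 35.35
position: [0.634, 0.2212, -0.0067]
tcp_rot: [[-0.0, 0.961, 0.275], [-0.0, 0.275, -0.961], [-1.0, -0.0, -0.0]]
force: [-0.5, -0.5, -0.1]
opening: 0.518
```

>>> {"name": "play_rows", "arguments": {"rows": [[[0.001,0,0,0,0,0,0.045],[0.001,0,0,0,0,0,0.045],[0.001,0,0,0,0,0,0.045]]]}}

```text
time_s: 35.65
position: [0.6341, 0.2212, -0.0076]
tcp_rot: [[-0.0, 0.961, 0.275], [-0.0, 0.275, -0.961], [-1.0, -0.0, 0.0]]
force: [-0.2, -0.8, -0.5]
opening: 0.523
```

Run:
```python
from look import *
look('g22.png',W=80,S=7)
```

```text
35.65 [ 0.6341  0.2212 -0.0076] F [-0.2 -0.8 -0.5] op 0.0455
```

View pics/g22.png

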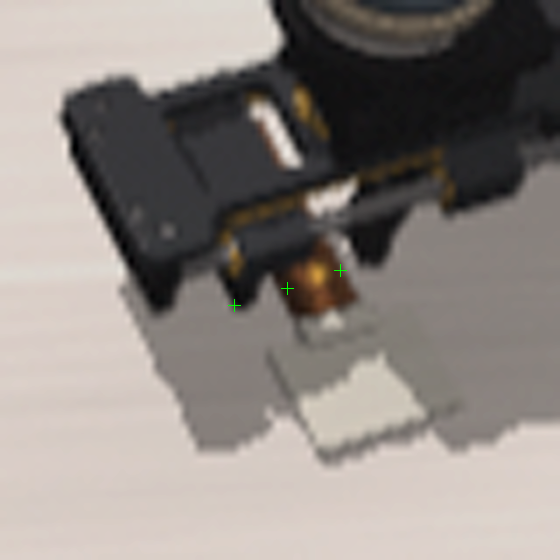

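>>> {"name": "play_rows", "arguments": {"rows": [[[0,0,0,0,0,0,0.04],[0,0,0,0,0,0,0.035],[0,0,0,0,0,0,0.03],[0,0,0,0,0,0,0.027],[0,0,0,0,0,0,0.027]]]}}

```text
time_s: 36.2
position: [0.6341, 0.2213, -0.0075]
tcp_rot: [[0.0, 0.961, 0.275], [0.0, 0.275, -0.961], [-1.0, 0.0, -0.0]]
force: [-1.2, -0.0, 0.3]
opening: 0.327
```

>>> {"name": "play_rows", "arguments": {"rows": [[[0,0,0,0,0,0,0.023],[0,0,0,0,0,0,0.02],[0,0,0,0,0,0,0.018],[0,0,0,0,0,0,0.018],[0,0,0,0,0,0,0.018]]]}}

```text
time_s: 36.7
position: [0.6341, 0.2213, -0.0075]
tcp_rot: [[0.0, 0.961, 0.275], [0.0, 0.275, -0.961], [-1.0, 0.0, -0.0]]
force: [-0.4, 0.9, 0.6]
opening: 0.246
```

>>> {"name": "play_rows", "arguments": {"rows": [[[0,0,0,0,0,0,0.01],[0,0,0,0,0,0,0.01],[0,0,0,0,0,0,0.01],[0,0,0,0,0,0,0.01]]]}}

```text
time_s: 37.1
position: [0.6341, 0.2213, -0.0075]
tcp_rot: [[0.0, 0.961, 0.275], [0.0, 0.275, -0.961], [-1.0, 0.0, -0.0]]
force: [-0.2, 1.1, 1.0]
opening: 0.247
```

>>> {"name": "play_rows", "arguments": {"rows": [[[-0.003,0,0,0,0,0,0.01],[-0.006,0,0,0,0,0,0.01],[-0.01,0,0,0,0,0,0.01],[-0.015,0,0,0,0,0,0.01],[-0.02,0,0,0,0,0,0.01],[-0.03,0,0,0,0,0,0.01],[-0.03,0,0,0,0,0,0.01],[-0.03,0,0,0,0,0,0.01]]]}}

```text
time_s: 37.9
position: [0.6345, 0.2213, 0.0231]
tcp_rot: [[0.001, 0.961, 0.275], [0.0, 0.275, -0.961], [-1.0, 0.001, 0.0]]
force: [0.5, -0.9, -1.2]
opening: 0.246
```

Run:
```python
from look import *
look('g23.png',W=80,S=7)
```

```text
37.9 [0.6345 0.2213 0.0231] F [ 0.5 -0.9 -1.2] op 0.0214
```

View pics/g23.png

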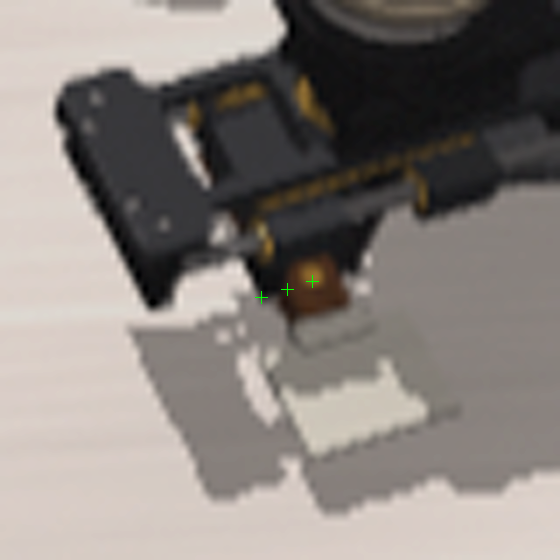

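>>> {"name": "play_rows", "arguments": {"rows": [[[-0.02,0,0,0,0,0,0.01],[-0.035,-0.005,0.01,1,0,0,0.01],[-0.035,-0.015,0.03,3,0,0,0.01],[-0.035,-0.03,0.06,5,0,0,0.01],[-0.035,-0.045,0.095,7,0,0,0.01],[-0.035,-0.06,0.13,9,0,0,0.01],[-0.035,-0.078,0.165,10,0,0,0.01],[-0.035,-0.092,0.19,10,0,0,0.01],[-0.035,-0.1,0.21,10,0,0,0.01],[-0.035,-0.1,0.21,10,0,0,0.01],[-0.035,-0.1,0.21,10,0,0,0.01]]]}}

```text
time_s: 39.05
position: [0.5957, -0.0089, 0.0578]
tcp_rot: [[0.0, 0.995, 0.102], [0.0, 0.102, -0.995], [-1.0, 0.0, -0.0]]
force: [-0.2, 1.4, -0.3]
opening: 0.245
```

Run:
```python
from look import *
look('g24.png',W=100,S=5,extra=[(.606,-.0075,.004)])
snap('top','t24.png')
```

```text
39.05 [ 0.5957 -0.0089  0.0578] F [-0.2  1.4 -0.3] op 0.0213
```

View pics/g24.png

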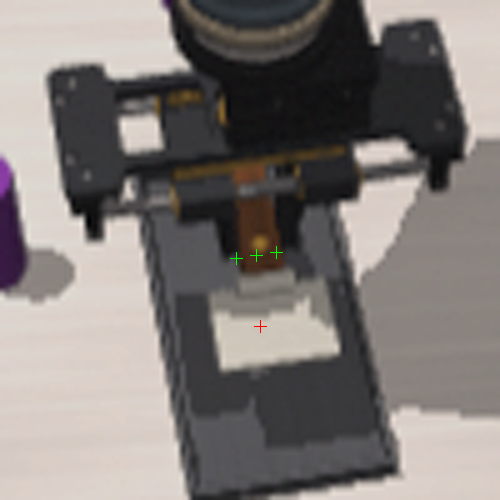

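View pics/t24.png

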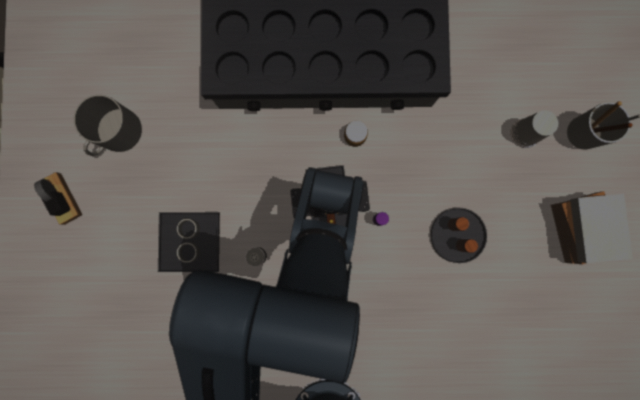

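>>> {"name": "play_rows", "arguments": {"rows": [[[0.02,0,0,0,0,0,0.01],[0.035,0,0,0,0,0,0.01],[0.048,0,0,0,0,0,0.01],[0.055,0,0,0,0,0,0.01],[0.058,0,0,0,0,0,0.01],[0.06,0,0,0,0,0,0.01],[0.06,0,0,0,0,0,0.01],[0.06,0,0,0,0,0,0.01]]]}}

```text
time_s: 39.95
position: [0.5962, -0.0083, -0.0021]
tcp_rot: [[0.001, 0.995, 0.104], [-0.0, 0.104, -0.995], [-1.0, 0.001, 0.0]]
force: [-0.6, -0.0, -0.4]
opening: 0.248
```

>>> {"name": "play_rows", "arguments": {"rows": [[[0.001,0,0,0,0,0,0.01],[0.001,0,0,0,0,0,0.01],[0.001,0,0,0,0,0,0.01]]]}}

```text
time_s: 40.25
position: [0.5959, -0.0082, -0.0033]
tcp_rot: [[0.0, 0.995, 0.104], [-0.0, 0.104, -0.995], [-1.0, 0.0, 0.0]]
force: [-0.1, -0.2, -0.1]
opening: 0.245
```

>>> {"name": "play_rows", "arguments": {"rows": [[[0.001,0,0,0,0,0,0.01],[0.001,0,0,0,0,0,0.01],[0.001,0,0,0,0,0,0.01]]]}}

```text
time_s: 40.55
position: [0.596, -0.0082, -0.0036]
tcp_rot: [[0.001, 0.995, 0.104], [-0.0, 0.104, -0.995], [-1.0, 0.001, 0.0]]
force: [-1.5, 0.1, 5.5]
opening: 0.251
```

Run:
```python
from look import *
look('g25.png',W=90,S=6)
```

```text
40.55 [ 0.596  -0.0082 -0.0036] F [-1.5  0.1  5.5] op 0.0218
```

View pics/g25.png

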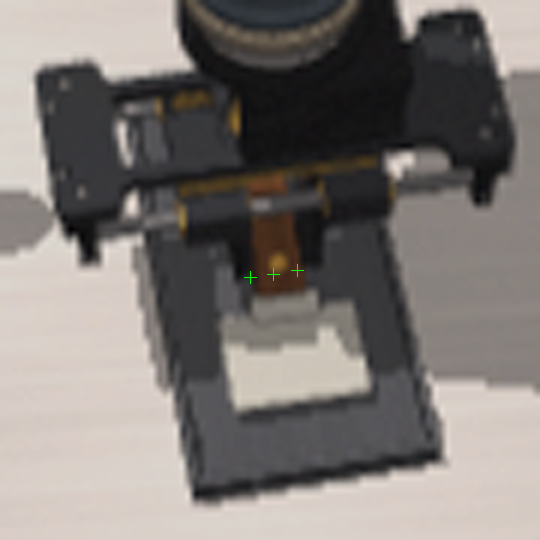

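Contact is at the expected height, and the scraper is centred in the tray. I'll release with a small opening, lift, and move clear.

>>> {"name": "play_rows", "arguments": {"rows": [[[-0.001,0,0,0,0,0,0.03],[-0.001,0,0,0,0,0,0.04],[-0.001,0,0,0,0,0,0.045],[-0.001,0,0,0,0,0,0.045],[-0.01,0,0,0,0,0,0.045],[-0.03,0,0,0,0,0,0.045],[-0.07,0,0,0,0,0,0.045],[-0.12,0,0,0,0,0,0.045],[-0.16,0,0,0,0,0,0.045],[-0.2,0,0,0,0,0,0.045]]]}}

```text
time_s: 41.6
position: [0.5956, -0.0081, 0.1981]
tcp_rot: [[0.001, 0.995, 0.104], [-0.0, 0.104, -0.995], [-1.0, 0.001, 0.0]]
force: [1.0, -0.0, -0.0]
opening: 0.518
```

>>> {"name": "play_rows", "arguments": {"rows": [[[0,-0.03,0.04,0,0,0,0.045],[0,-0.06,0.08,0,0,0,0.045],[0,-0.08,0.12,0,0,0,0.045],[0,-0.1,0.16,0,0,0,0.045],[0,-0.12,0.2,0,0,0,0.045],[0,-0.14,0.24,0,0,0,0.045],[0,-0.16,0.28,0,0,0,0.045],[0,-0.18,0.32,0,0,0,0.045],[0,-0.19,0.36,0,0,0,0.045],[0,-0.19,0.4,0,0,0,0.045],[0,-0.19,0.44,0,0,0,0.045],[0,-0.19,0.44,0,0,0,0.045]]]}}

```text
time_s: 42.8
position: [0.4525, -0.4718, 0.1961]
tcp_rot: [[0.002, 0.995, 0.1], [-0.006, 0.1, -0.995], [-1.0, 0.002, 0.006]]
force: [-0.1, -0.1, 0.6]
opening: 0.514
```

>>> {"name": "play_rows", "arguments": {"rows": [[[0,0,0.04,0,0,0,0.045],[0,0,0.08,0,0,0,0.045],[0,0,0.12,0,0,0,0.045],[0,0,0.12,0,0,0,0.045],[0,0,0.12,0,0,0,0.045]]]}}

```text
time_s: 43.3
position: [0.4647, -0.5843, 0.1949]
tcp_rot: [[-0.001, 0.995, 0.103], [0.002, 0.103, -0.995], [-1.0, -0.0, -0.002]]
force: [-0.8, 0.5, 0.4]
opening: 0.516
```

Run:
```python
from fit import *
S=capture('scene');T=capture('top')
for n,c in(('scene',S),('top',T)): 
    im=c['pixels'][:,:,::-1]
    cv2.imwrite(f'pics/f_{n}.png',cv2.convertScaleAbs(cv2.resize(im[100:290,130:500],(740,380),interpolation=cv2.INTER_CUBIC),alpha=1.3))
    for t,h in(('ring_1',.035),('tamper_1',.085),('shaker',.075),('tin',.06)):
        r0={'ring_1':.028,'tamper_1':.018,'shaker':.027,'tin':.033}[t]
        for r in trace(n,t):
            f=fit([(c,mbb(r['mask']))],r0,h,atz(c,r['at'],h/2)[:2],True);print(n,t,round(r['p'],2),np.round(r['at'],0),f[0][:2].round(3),f[1].round(2))
    for t in('scraper','square_tray','round_pan','long_tray'):
        r=trace(n,t)[:1]
        for x in r: print(n,t,round(x['p'],2),atz(c,x['at'],.012).round(3))
s=read_state();print(s['time_s'],s['position'],s['force'])
```

```text
scene ring_1 0.87 [450. 167.] [0.532 0.392] 0.37
scene ring_1 0.6 [446. 150.] [0.463 0.393] 0.91
scene tamper_1 0.9 [171. 184.] [ 0.537 -0.363] 1.14
scene tamper_1 0.87 [294. 130.] [ 0.374 -0.033] 0.53
scene tamper_1 0.8 [168. 163.] [ 0.466 -0.39 ] 3.12
scene tamper_1 0.8 [256. 184.] [ 0.556 -0.15 ] 0.48
scene shaker 0.9 [378. 148.] [0.46  0.195] 1.65
scene tin 0.7 [281. 263.] [ 0.795 -0.086] 3.17
scene scraper 0.58 [0.634 0.007 0.012]
scene square_tray 0.85 [0.505 0.39  0.012]
scene round_pan 0.71 [ 0.508 -0.372  0.012]
scene long_tray 0.93 [0.606 0.007 0.012]
top ring_1 0.46 [180. 257.] [0.46  0.392] 0.71
top ring_1 0.45 [182. 224.] [0.53  0.391] 0.74
top tamper_1 0.71 [466. 245.] [ 0.476 -0.386] 0.39
top tamper_1 0.54 [338. 286.] [ 0.369 -0.033] 0.27
top tamper_1 0.51 [379. 223.] [ 0.551 -0.15 ] 0.31
top tamper_1 0.5 [461. 224.] [ 0.535 -0.365] 0.55
top shaker 0.67 [257. 258.] [0.452 0.196] 0.62
top tin 0.88 [355. 132.] [ 0.794 -0.087] 0.59
top tin 0.42 [183. 226.] [0.529 0.384] 3.0
top scraper 0.81 [ 0.643 -0.008  0.012]
top square_tray 0.95 [0.491 0.384 0.012]
top round_pan 0.76 [ 0.503 -0.365  0.012]
top long_tray 0.72 [ 0.591 -0.021  0.012]
44.2 [ 0.46504546 -0.58491826  0.19535506] [-0.08102256  0.0730877  -0.00877419]
```

View pics/f_scene.png

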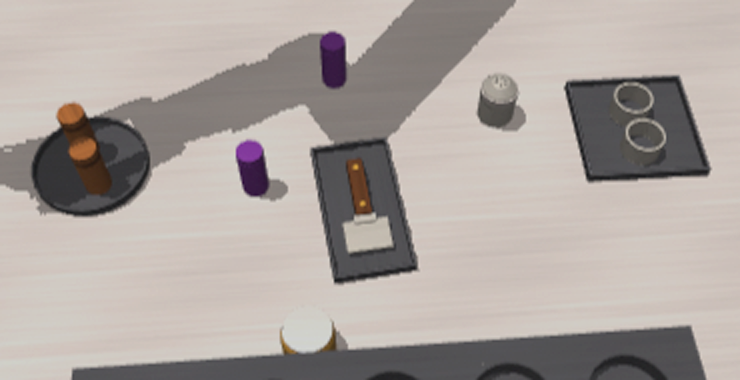

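View pics/f_top.png

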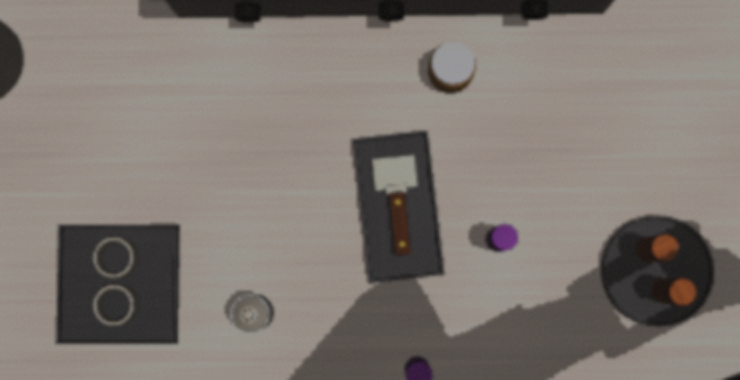

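```bash
python3 -c "
from h import *
print(read_state()['qvel'].round(2)); print(hand_in())"
```

```text
[ 0.06 -0.01  0.04 -0.01  0.02 -0.01]
the job is handed in; nothing more can be done
None
```

I sorted all five tools into their trays and handed the job in at about 44 s; the hand-in reports no verdict.

**Last pictures from both cameras:**

| Item | Where it is | Offset (limit) |
|---|---|---|
| Rings | side by side, flat in the square tray | about 35–40 mm from the tray's centre (58 mm) |
| Brown tampers | upright in the round pan | about 30–45 mm from the pan's centre (62 mm) |
| Scraper | flat in the middle of the oblong tray | not computed; looks centred in both pictures |
| Shaker and tin | their first positions, to within about 3 mm | not moved (30 mm) |

Each tool was lowered until the wrist felt light contact (about 5–8 N) at the expected floor height, then released. I left the two purple look-alikes alone. At the end the arm was clear of everything and at rest.

**What went wrong or disagreed:**
- **Second ring:** the first try to grip it closed oddly (47 mm with 12 N upward), so I let go and gripped it again at another angle.
- **Scraper:** the first grip slipped off, and the scraper stayed where it was. The open fingertips sit about 8 mm higher than the tool point, so I went lower and it held.
- **Cameras:** the two views differ by about 4–8 mm in x on most things. The scene camera's fit for the rear, partly hidden tamper was poor (3 px off), so I trusted the top view for that one.

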